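# Turn the spice turntable until the pepper faces front

## Task

On the worktop stands a round wooden spice turntable with upright finger pegs round its rim. Push a peg or the rim gently sideways with the fingertips to turn it until the pepper shaker stands at the front, in line with the dark wooden pointer that sticks out from under the board on the robot's side, then move clear and leave it at rest. Pinch and lift nothing, do not touch the things standing on the turntable, and leave the other things on the worktop alone.

Things in the scene. Friction and masses are not known exactly. Their poses are not given: they have to be found in the camera images.
- foot: fixed dark wooden foot of the turntable: a disc 210 mm across, 11 mm high, on the worktop, origin at the centre of its underside, on the turning axis. A pointer 22 mm wide and 11 mm high sticks out of it along its own -x axis (roughly toward the robot, up to 0.35 rad to either side); its rounded tip is 168 mm from the axis, so that 26 mm of it show beyond the board. Front means the direction of its -x axis.
- turntable: light wooden disc, 284 mm across, 16 mm thick, turning either way on the foot; about 0.5 N at the rim starts it, it stops soon after a push. Origin: centre of its underside, 14 mm above the worktop. Six upright pegs, 14 mm thick (ball heads 17 mm), stand 130 mm from the axis at 30, 90, 150, 210, 270, 330 degrees counter-clockwise from its own x axis; tops 88 mm above the worktop.
- pepper_shaker: pepper shaker, clear glass with dark grey contents and a grey domed cap with holes, 44 mm across, 90 mm high, loose on the board about 66 mm from the axis, in one of three places 120 degrees apart; origin at the centre of its underside.
- low_jar: low round glass jar with a flat steel lid, 52 mm across, 62 mm high, loose on the board about 66 mm from the axis; origin at the centre of its underside. Not to be touched.
- slim_bottle: slim round glass bottle with a narrow neck and a steel cap, 40 mm across, 95 mm high, loose on the board about 66 mm from the axis; origin at the centre of its underside. Not to be touched.
- kettle: red kettle with a black hoop handle, 170 x 182 mm and 264 mm high, standing to the right of the turntable; origin at the centre of its underside. Bystander.
- coffee_mug: cream mug, 92 x 127 mm with its handle, 95 mm high, far right; origin at the centre of its underside. Bystander.
- spoon: steel table spoon lying flat, 187 x 31 x 6 mm, left of the turntable toward the robot; origin at the centre of its underside, its length along its own x. Bystander.
Things that resemble listed ones, but are neither listed nor needed, are in the scene too. Leave any blue or green look-alike of the pepper_shaker alone.

How it is judged:
By the outcome, as a careful person would: the job done as asked, in the order asked, and still so for the second after the job is handed in, with the robot touching nothing.
It also fails if it takes over 48 s, if anything falls off the work surface, if the arm or the gripper's body presses on something with over 40 N, if the wrist force passes 120 N, or if a joint passes its speed limit or range.

## Robot

A 6-joint arm with a two-finger parallel gripper is mounted at the origin on a cart in front of the work surface, level with it; the furniture and walls round the work are solid. World frame = base frame: x ahead of the robot, y to its left, z up, the work surface at z = 0. Lengths are in mm, angles in rad, forces in N, time in s.
With the tool pointing down it reaches from about 350 to 975 mm from the base axis. Payload 7.1 kg.
Tool frame: the origin (TCP) lies on the centre line of the jaws, within the pads' length; the fingertips stand 25 mm ahead of it and the grasp point (between the pads) lies 6 mm ahead of it (ctrl.nose_length is the distance from the TCP to the fingertips, in mm); x points along the fingers, y is the direction in which the jaws open and shut, and the axes are right-handed (so a half turn about x gives the same grasp; the last joint's range is limited). The gripper opens to 88 mm and grips with 3 to 60 N. Pads are 20 mm wide; open, the fingers measure 115 mm over their backs; the gripper's body (75 mm by 178 mm) begins 61 mm behind the grasp point.
Start: joints at [1.325, 0.423, 1.63, -0, 1.089, -0.019], TCP at [140.507, 608.985, 212.575] pointing down, gripper open.
Joint ranges: [-3, 3], [-0.9, 2.11], [0.09, 2.58], [-1.31, 4.45], [0.11, 2.69], [-2.54, 2.54]. Speed limits (rad/s): [2.39, 2.39, 3.01, 3.14, 3.14, 3.14].

## Interface

Orientations are given as a rotation vector (axis times angle).
In Python, from workcell import ctrl gives the robot as it stands.
- The arm moves only by the tool arm_command, never from a script. Its argument "deltas" is a list of rows, each a list of 4 numbers: the shift along the tool's x, y, z in m, then the turn about the tool's x in rad. In form: [[tx, ty, tz, yaw], ...]. A call has 1 to 10 rows; each row shifts and turns the pose as measured when the row begins, along the tool's axes as they then stand; what a row does not reach is not made up. A row lasts 1/10 s, in which the tool goes at most 50 mm and 8.59 degrees, less where a joint would pass 70% of its speed; a pose out of reach is approached as far as the arm can. A call is refused whole if a number of a shift passes 0.05 or a number of a turn 0.15, either way. A call with a gripper value outside its range is refused whole. "hand" is the finger opening in m, from 0 to 0.0878, set as the call begins (left out, the last holds). The fingers move at their own pace and stop on an object; the grip force is fixed at half the most. Time passes only in rows, so rows that do not move let the fingers close. It gives the time, the measured TCP pose, the force and the opening at its end, in the units of the state.
- ctrl.get_obs(): the state, without advancing time (a new reading comes with each control period).
- ctrl.get_image(name): name is "side" or "top" or "wrist"; returns the picture (400x640x3 uint8, red, green, blue); there is no depth.
- ctrl.get_calibration(name): a dict with "fx", "fy", "cx", "cy" (pixels), "dist" ([k1, k2, p1, p2, k3] as OpenCV has them; the pictures are not rectified), "R" (3x3) and "t" (3): a world point X has camera coordinates R X + t. Camera axes: x right, y down, z forward; pixel columns grow to the right and rows downward; lengths in mm; the calibration is good to about 2 mm. A picture is of the moment at which its call begins: read the wrist's pose just before it. get_calibration takes no time and is no camera call; for the wrist camera it gives the pose at the moment of the call.
- ctrl.close_job(): hands the job in, once; it reports no verdict.
The state is a dict: "t": time; "qpos": joint angles; "qvel": joint speeds; "joint_torque": joint torques, N m; "ee_pos": TCP position; "orientation": TCP orientation; "ft_force": force on the tool from outside, world axes, zero at the start; "moment": the same for the moment, N m; "width": finger opening in mm.
Only numpy, scipy, OpenCV 4.12 (cv2) and the standard library are available. Lean on these libraries where they do the work, as an engineer would, in place of code of your own. Each camera call takes 0.05 s, during which the arm holds its last target.

## Working session

There is one attempt and no reset: what is moved stays moved. The work goes in short steps, Python scripts to look and compute and a tool call to move; the robot and the scene stay as the last step left them, time stands still between calls to the robot, and variables do not carry over. Pictures are saved under pics/ and viewed, and the job is handed in when it is done.

Besides the shell and the picture viewer there is one more tool, called after "Call:" by a JSON object that holds its "name" and its "arguments", one argument or row to a line. arm_command: Moves the arm, as the interface text tells. Its arguments: {"type":"object","properties":{"deltas":{"type":"array","items":{"type":"array","items":{"type":"number"}}},"hand":{"type":"number"}},"required":["deltas"]}

```bash
mkdir -p pics; ls; python3 - <<'E'
from workcell import ctrl
import cv2
print(ctrl.get_obs())
for n in ("side","top"):
    im=ctrl.get_image(n); cv2.imwrite(f"pics/{n}0.png",im[:,:,::-1])
    c=ctrl.get_calibration(n); print(n,c)
E
```

```text
pics
{'t': 0.0, 'qpos': array([ 1.32498520e+00,  4.23812806e-01,  1.63071318e+00, -1.92329200e-05,
        1.08860782e+00, -1.89925600e-02]), 'qvel': array([0.0014866 , 0.00062861, 0.00124011, 0.00019543, 0.00018744,
       0.00023684]), 'joint_torque': array([ 1.20766625e-03, -5.44623685e+01, -2.73671722e+01,  6.44246070e-02,
        2.26388482e-02, -1.23267059e-04]), 'ee_pos': array([140.38152609, 608.425787  , 211.81011472]), 'orientation': array([ 0.17686771,  1.5636379 , -0.17927519]), 'ft_force': array([-0.52228743,  0.3483989 ,  0.0557831 ]), 'moment': array([-0.01229449,  0.00140778, -0.01349393]), 'width': 88.0352585508931}
side {'fx': 519.4281829055872, 'fy': 519.4281829055872, 'cx': 323.23897226729343, 'cy': 202.04364247858453, 'dist': array([-0.07139841,  0.        ,  0.        ,  0.        ,  0.        ]), 'R': array([[-0.88785641, -0.45958713,  0.02215088],
       [-0.25441945,  0.45025032, -0.85588866],
       [ 0.38338197, -0.76554185, -0.51668554]]), 't': array([ 497.0194514 ,  147.08478047, 1430.34353195])}
top {'fx': 512.3406037435493, 'fy': 512.3406037435493, 'cx': 316.6329745786677, 'cy': 199.98662771836868, 'dist': array([-0.05702184,  0.        ,  0.        ,  0.        ,  0.        ]), 'R': array([[-0.00914467, -0.99988744, -0.01189424],
       [-0.99594451,  0.01017199, -0.08939273],
       [ 0.08950365,  0.01102853, -0.99592543]]), 't': array([  95.05702149,  525.74893532, 1462.06614033])}
```

View pics/side0.png

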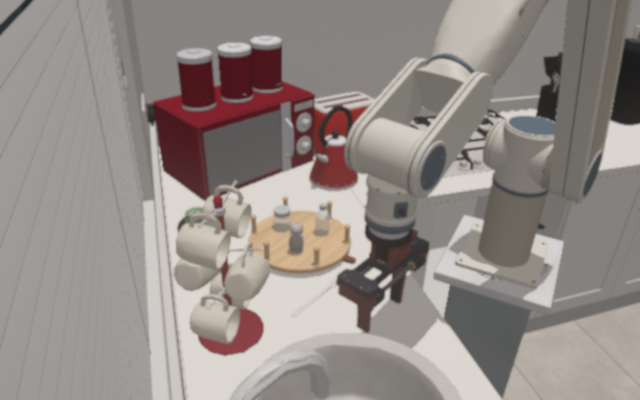

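View pics/top0.png

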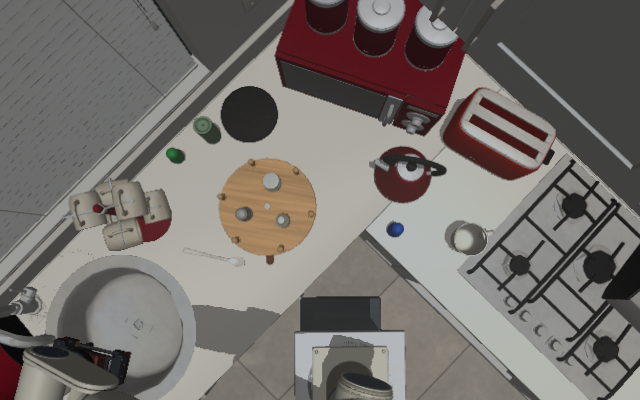

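The top view shows the turntable near (267,207) and the pointer near (270,260). On the board are a grey item at (244,214), a steel lid at (272,181) and a small cap at (283,221). I'll enlarge it.

```bash
python3 - <<'E'
import cv2
im=cv2.imread("pics/top0.png")[145:275,205:335]; cv2.imwrite("pics/topc.png",cv2.resize(im,None,fx=4.6,fy=4.6,interpolation=cv2.INTER_CUBIC))
im=cv2.imread("pics/side0.png")[185:285,235:375]; cv2.imwrite("pics/sidec.png",cv2.resize(im,None,fx=5,fy=5,interpolation=cv2.INTER_CUBIC))
E
```

```text
(no output)
```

View pics/topc.png

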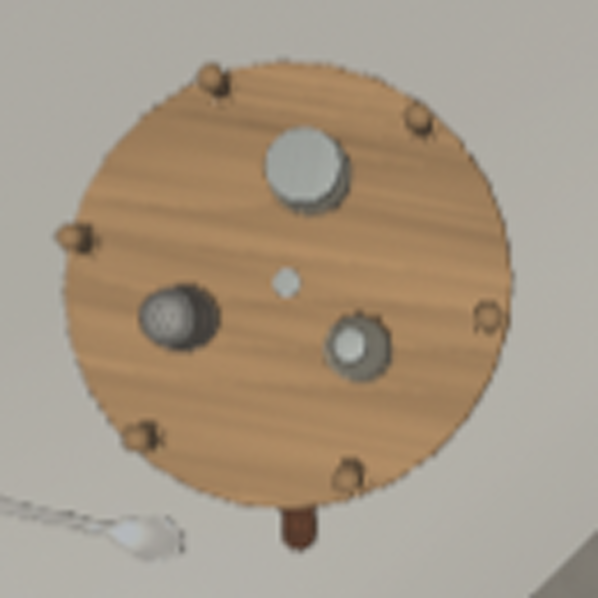

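View pics/sidec.png

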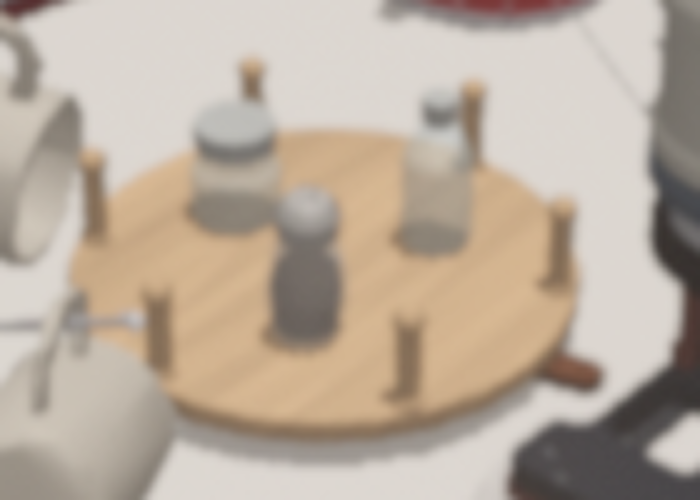

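The candidates are:
- **Top crop (180,318), full image about (244,214):** dark grey body with a perforated domed grey cap. This matches the pepper shaker.
- **Crop (305,165):** flat steel lid, so this is the jar.
- **Crop (352,345):** narrow neck with a cap, so this is the bottle.
- **Green (175,155) and blue (395,229):** look-alikes off the board. I'll leave them alone.

The side crop confirms it: the dark-grey shaker is at (305,270). Next I'll measure positions.

```bash
cat > h.py <<'E'
import numpy as np, cv2
from workcell import ctrl
def w(name,uv,z,c=None):
    c=c or ctrl.get_calibration(name)
    K=np.array([[c['fx'],0,c['cx']],[0,c['fy'],c['cy']],[0,0,1]])
    p=cv2.undistortPoints(np.array(uv,float).reshape(-1,1,2),K,c['dist']).reshape(-1,2)
    d=np.c_[p,np.ones(len(p))]@c['R']; o=-c['R'].T@c['t']
    z=np.broadcast_to(z,len(p)); return o+d*((z-o[2])/d[:,2])[:,None]
def px(name,X):
    c=ctrl.get_calibration(name)
    K=np.array([[c['fx'],0,c['cx']],[0,c['fy'],c['cy']],[0,0,1]])
    return cv2.projectPoints(np.array(X,float).reshape(-1,1,3),cv2.Rodrigues(c['R'])[0],c['t'],K,c['dist'])[0].reshape(-1,2)
def crop(pts,x0,y0,s): return (np.array(pts,float)+.5)/s-.5+[x0,y0]
E
python3 - <<'E'
from h import *
np.set_printoptions(precision=1,suppress=True)
f=lambda p,z: w("top",crop(p,205,145,4.6),z)
# rim of the board top: points
rim=f([(512,280),(65,290),(285,60),(290,507),(120,125),(450,130),(460,430),(110,425)],30)
A=np.c_[2*rim[:,:2],np.ones(len(rim))]; s=np.linalg.lstsq(A,(rim[:,:2]**2).sum(1),rcond=None)[0]
print("rim centre",s[:2],"R",np.sqrt(s[2]+s[0]**2+s[1]**2))
C=s[:2]
pegs=f([(210,77),(418,118),(487,316),(347,472),(138,436),(70,237)],80)[:,:2]
pc=pegs.mean(0); print("pegs",pegs, "centre",pc)
for c in (C,pc):
  d=pegs-c; print(np.hypot(*d.T),np.degrees(np.arctan2(d[:,1],d[:,0])))
tip=f([(299,549)],11)[0,:2];mid=f([(299,515)],11)[0,:2]
ob=np.r_[f([(172,318)],115),f([(303,163)],92),f([(349,344)],125),f([(205,320)],32)][:,:2]
for n,p in zip(["tip","mid","pep","jar","bot","pepbase"],[tip,mid,*ob]):
  d=p-C; print(n,p,np.hypot(*d),np.degrees(np.arctan2(d[1],d[0])))
print("spoon bowl",f([(150,537),(185,540),(0,505)],3), w("top",[[185,249]],3))
print("kettle",w("top",[[402,175],[374,163],[395,229]],[30,150,20]))
E
```

```text
rim centre [510.8 234.2] R 141.9968339981854
pegs [[632.9 275.4]
 [606.  148. ]
 [484.6 106.8]
 [391.2 192. ]
 [413.9 318.6]
 [535.3 360.8]] centre [510.6 233.6]
[128.8 128.5 130.1 126.8 128.5 128.9] [  18.6  -42.2 -101.6 -160.6  139.    79.1]
[129.2 128.2 129.4 126.5 128.8 129.6] [  18.9  -41.9 -101.6 -160.8  138.7   79. ]
tip [342.9 228.2] 168.0037071772275 -177.96371130293545
mid [364.2 228.2] 146.67114534219155 -177.64930141108567
pep [482.9 292.6] 64.71543107701342 115.4920647129454
jar [577.6 217.1] 68.92078931916758 -14.367779940416046
bot [466.  186.8] 65.17027692726664 -133.38238623729316
pepbase [486.8 284.9] 56.09156460742329 115.29893585856188
spoon bowl [[350.9 323.9   3. ]
 [348.8 301.6   3. ]
 [371.8 420.1   3. ]] [[387.9 478.3   3. ]]
kettle [[ 596.4 -158.4   30. ]
 [ 612.9  -65.5  150. ]
 [ 440.4 -136.    20. ]]
```

The measurements agree with the given sizes:

| Quantity | Measured | Given |
|---|---|---|
| Rim radius | 142 mm | 142 mm |
| Peg radius | about 129 mm | 130 mm |
| Pointer tip from axis | 168 mm | 168 mm |

The axis is at (511,234), the front is at about −178°, and the pepper shaker is at about 115°. It needs roughly +67° counter-clockwise. My plan is to straddle the peg at 139° with a partly open, non-gripping hand and sweep it along the arc. I'll refine the shaker's bearing with the side view and work out the first move.

```bash
cat >> h.py <<'E'
from scipy.spatial.transform import Rotation as Ro
C=np.array([511.,234.])
def go(x,y,z,yaw_deg):
    """yaw_deg = world direction wanted for tool y (mod 180); prints tool-frame shift (m) and turn"""
    o=ctrl.get_obs(); R=Ro.from_rotvec(o['orientation']).as_matrix()
    d=R.T@(np.array([x,y,z])-o['ee_pos'])/1000
    cur=np.degrees(np.arctan2(R[1,1],R[0,1])); dy=(yaw_deg-cur+90)%180-90
    # tool x is down: positive turn about tool x = clockwise from above
    print("t",round(o['t'],2),"pos",o['ee_pos'].round(1),"F",o['ft_force'].round(1),"cur tool-y dir",cur.round(1),"q",o['qpos'].round(2),"w",o['width'].round(1))
    print("R",R.round(2).tolist())
    print("shift",d.round(4),"turn rad",np.radians(-dy).round(3))
E
python3 - <<'E'
from h import *
np.set_printoptions(precision=1,suppress=True)
f=lambda p,z: w("side",crop(p,235,185,5),z)
for n,p,z in [("pepbase",(306,332),30),("peptop",(310,187),120),("pepcap",(310,212),107),("jarlid",(235,113),92),("bot base",(433,240),30),("tip",(600,380),8),("pegA",(408,325),80),("pegB",(157,295),80),("pegC",(562,205),80)]:
  q=f([p],z)[0,:2]; d=q-C; print(n,q,np.hypot(*d),np.degrees(np.arctan2(d[1],d[0])))
q=C+130*np.array([np.cos(np.radians(139)),np.sin(np.radians(139))]); print(q)
go(q[0],q[1],170,49)
E
```

```text
pepbase [489.6 295.4] 65.00062961573698 109.2139626715566
peptop [488.9 291.5] 61.55338721328482 111.01850257778351
pepcap [487.2 294.6] 65.16065646855644 111.4589052656923
jarlid [584.  210.1] 76.77825815389225 -18.156287460335758
bot base [470.6 186.1] 62.62079221750567 -130.1562126641017
tip [346.4 230.8] 164.61350446702838 -178.88369133596913
pegA [414.  323.8] 132.18504045893647 137.19355403318775
pegB [537.4 363.3] 132.01037046764768 78.47736501007219
pegC [392.6 187.9] 127.05709229887319 -158.71224570307697
[412.9 319.3]Traceback (most recent call last):
  File "<stdin>", line 7, in <module>
  File "h.py", line 22, in go
    print("t",round(o['t'],2),"pos",o['ee_pos'].round(1),"F",o['ft_force'].round(1),"cur tool-y dir",cur.round(1),"q",o['qpos'].round(2),"w",o['width'].round(1))
                                                                                                                                             ^^^^^^^^^^^^^^^^
AttributeError: 'float' object has no attribute 'round'
```

```bash
sed -i "s/o\['width'\].round(1)/round(o['width'],1)/" h.py; python3 - <<'E'
from h import *
go(412.9,319.3,170,49)
E
```

```text
t 0.1 pos [140.4 608.5 211.9] F [0.5 0.4 0.3] cur tool-y dir 77.0 q [ 1.32  0.42  1.63 -0.    1.09 -0.02] w 88.1
R [[-0.0, 0.22, 0.97], [-0.0, 0.97, -0.22], [-1.0, -0.0, -0.0]]
shift [ 0.0422 -0.2205  0.3305] turn rad 0.489
```

Call:
{"name": "arm_command", "arguments": {
  "deltas": [
    [0,-0.022,0.033,0],
    [0,-0.022,0.033,0],
    [0,-0.022,0.033,0],
    [0,-0.022,0.033,0],
    [0,-0.022,0.033,0],
    [0,-0.022,0.033,0],
    [0,-0.022,0.033,0],
    [0,-0.022,0.033,0]
  ],
  "hand": 0.04
}}

```text
t: 0.9
ee_pos: [361.4, 371.9, 209.2]
orientation: [0.168, 1.566, -0.174]
ft_force: [-0.1, 1.0, 0.2]
width: 40.2
```

```bash
python3 - <<'E'
from h import *
go(412.9,319.3,170,49)
im=ctrl.get_image("wrist"); cv2.imwrite("pics/w1.png",im[:,:,::-1])
im=ctrl.get_image("top"); cv2.imwrite("pics/t1.png",im[:,:,::-1])
E
```

```text
t 0.9 pos [361.4 371.9 209.2] F [-0.1  1.   0.2] cur tool-y dir 77.5 q [ 0.78  0.27  1.86 -0.    1.01 -0.58] w 40.2
R [[-0.0, 0.22, 0.98], [-0.0, 0.98, -0.22], [-1.0, -0.0, -0.0]]
shift [ 0.0392 -0.0401  0.0617] turn rad 0.497
```

View pics/w1.png

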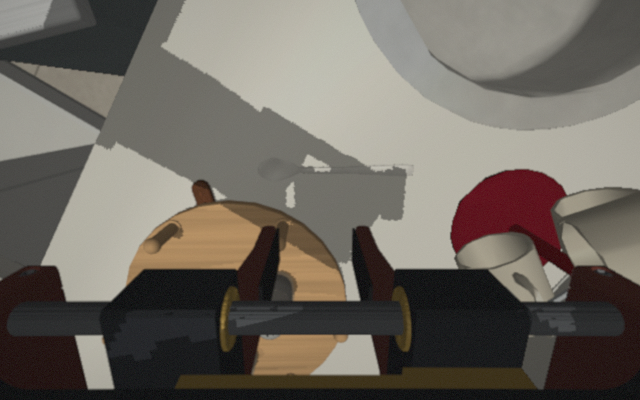

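Call:
{"name": "arm_command", "arguments": {
  "deltas": [
    [0,-0.02,0.031,0],
    [0,-0.02,0.031,0],
    [0,0,0,0.125],
    [0,0,0,0.125],
    [0,0,0,0.125],
    [0,0,0,0.125],
    [0,0,0,0]
  ]
}}

```text
t: 1.7
ee_pos: [414.3, 317.2, 207.6]
orientation: [0.576, 1.495, -0.586]
ft_force: [1.2, -0.1, -0.6]
width: 39.9
```

```bash
python3 - <<'E'
from h import *
go(412.9,319.3,140,49)
im=ctrl.get_image("wrist"); cv2.imwrite("pics/w2.png",im[:,:,::-1])
c=ctrl.get_calibration("wrist")
im=ctrl.get_image("side"); cv2.imwrite("pics/s2.png",cv2.resize(im[130:330,200:520,::-1],None,fx=2.5,fy=2.5))
print(px("wrist",[[412.9,319.3,80],[511,234,35],[535,361,80],[391,190,80]]))
E
```

```text
t 1.7 pos [414.3 317.2 207.6] F [ 1.2 -0.1 -0.6] cur tool-y dir 47.5 q [ 0.63  0.28  1.86 -0.    1.01 -0.2 ] w 39.9
R [[-0.01, 0.68, 0.74], [-0.0, 0.74, -0.68], [-1.0, -0.01, -0.0]]
shift [ 0.0676  0.001  -0.0024] turn rad -0.027
[[316.10339989 180.9595833 ]
 [318.54365106 275.67055007]
 [426.69529866 240.37495816]
 [209.20901989 247.30841905]]
```

View pics/w2.png

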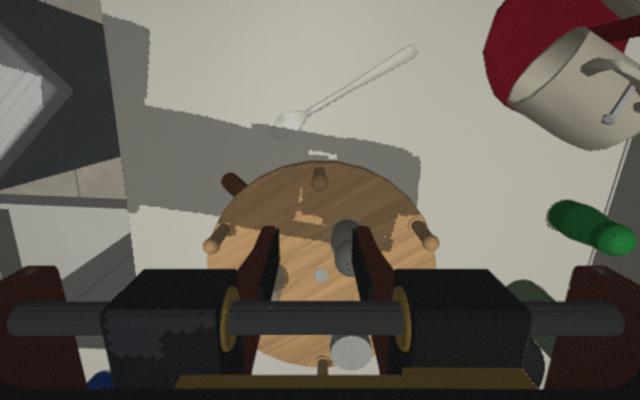

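View pics/s2.png

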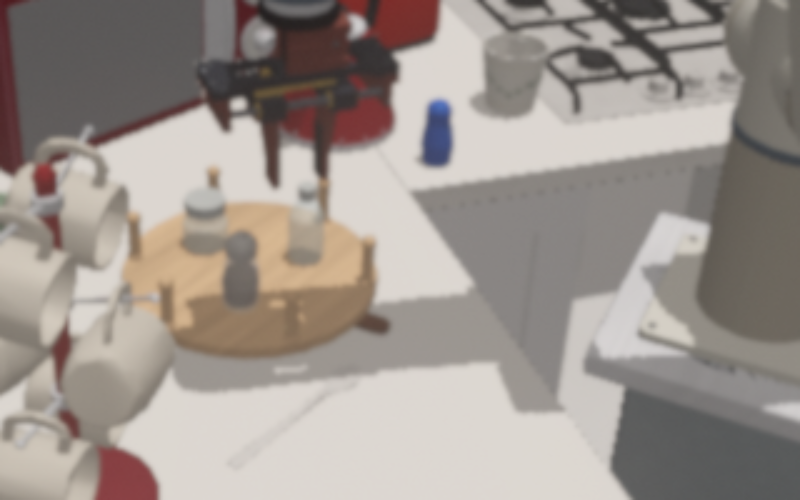

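The wrist view shows the peg head at (319,177), against a prediction of (316,181), so alignment is good. The shaker at (347,240) is clear of the fingers. I'll descend in two steps.

Call:
{"name": "arm_command", "arguments": {
  "deltas": [
    [0.04,0.001,-0.001,-0.03],
    [0.035,0,-0.001,0],
    [0,0,0,0]
  ]
}}

```text
t: 2.1
ee_pos: [414.0, 321.0, 132.5]
orientation: [0.543, 1.502, -0.547]
ft_force: [0.6, -0.2, 0.4]
width: 39.8
```

```bash
python3 - <<'E'
from h import *
for uv,z in [((347,234),112),((348,262),32),((350,350),92)]:
  pass
go(412.9,319.3,83,49)
im=ctrl.get_image("wrist"); cv2.imwrite("pics/w3.png",im[:,:,::-1])
print(px("wrist",[[412.9,319.3,80],[511,234,35],[487,295,115]]))
E
```

```text
t 2.1 pos [414.  321.  132.5] F [ 0.6 -0.2  0.4] cur tool-y dir 50.1 q [ 0.64  0.39  1.91 -0.    0.84 -0.24] w 39.8
R [[-0.0, 0.64, 0.77], [-0.0, 0.77, -0.64], [-1.0, -0.0, -0.0]]
shift [ 0.0495 -0.0019  0.0002] turn rad 0.019
[[310.09779155 207.42983453]
 [308.89491409 316.22302357]
 [350.61250921 320.22197138]]
```

View pics/w3.png

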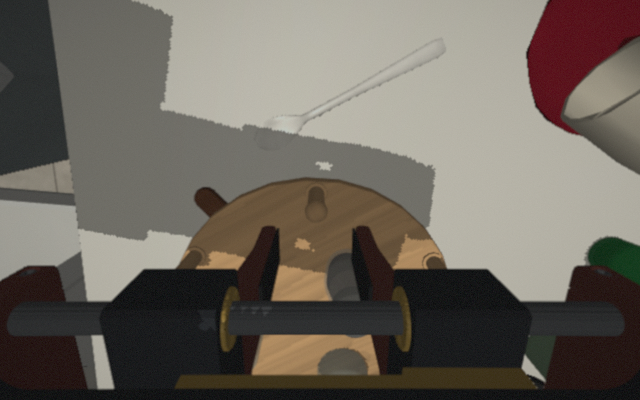

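```bash
python3 - <<'E'
from h import *
p=w("wrist",[[316,197],[209,203]],[80,30]); print(p, np.hypot(*(p[0,:2]-C)), np.degrees(np.arctan2(*(p[0,:2]-C)[::-1])))
o=ctrl.get_obs(); print(px("wrist",[o['ee_pos']-[0,0,25]]))
E
```

```text
[[409.46218249 327.95343697  80.        ]
 [362.91109684 239.80845841  30.        ]] 138.33718481433414 137.22176264256353
[[314.35966964 221.83151167]]
```

Three views put the peg within a few mm of (413,322), and the TCP is at (414,321), so the fingers straddle it with about 11 mm each side. I'll descend to fingertip height of about 60 mm.

Call:
{"name": "arm_command", "arguments": {
  "deltas": [
    [0.025,0,0,0],
    [0.025,0,0,0],
    [0,0,0,0]
  ]
}}

```text
t: 2.45
ee_pos: [418.1, 324.5, 88.4]
orientation: [0.545, 1.498, -0.536]
ft_force: [-0.8, -0.4, 0.3]
width: 39.7
```

```bash
python3 - <<'E'
from h import *
np.set_printoptions(precision=4,suppress=True)
go(412.9,319.3,85,49)
for n in("side","wrist","top"):
  im=ctrl.get_image(n); cv2.imwrite(f"pics/{n}4.png",cv2.resize(im[130:330,200:520,::-1],None,fx=2.5,fy=2.5) if n=="side" else im[:,:,::-1])
E
```

```text
t 2.45 pos [418.1 324.5  88.4] F [-0.8 -0.4  0.3] cur tool-y dir 50.4 q [ 0.64  0.47  1.93 -0.    0.74 -0.24] w 39.7
R [[0.01, 0.64, 0.77], [0.0, 0.77, -0.64], [-1.0, 0.01, 0.0]]
shift [ 0.0033 -0.0074 -0.0007] turn rad 0.024
```

View pics/side4.png

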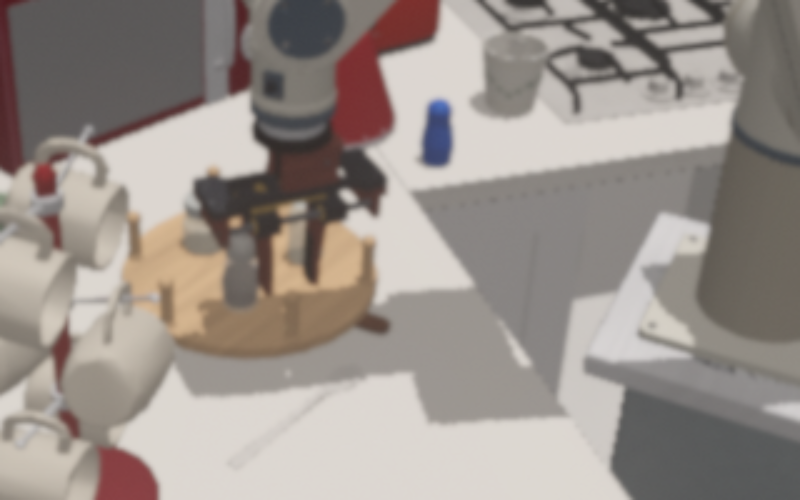

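View pics/wrist4.png

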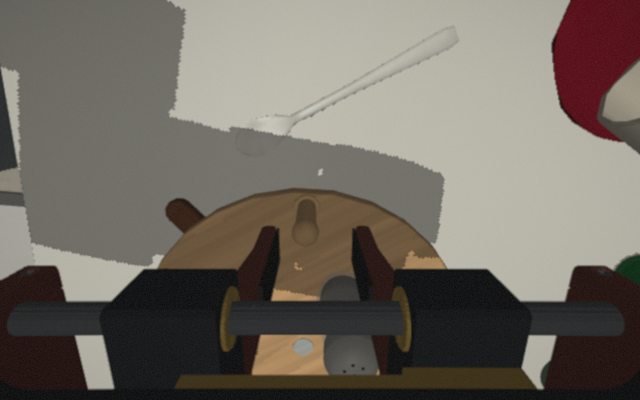

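```bash
python3 - <<'E'
from h import *
np.set_printoptions(precision=1,suppress=True)
o=ctrl.get_obs(); R=Ro.from_rotvec(o['orientation']).as_matrix(); e=o['ee_pos']
tips=[e+R@[25,s*26,0] for s in(1,-1)]
P=tips+[[413,322,85],[413,322,30],[409.5,328,80]]
print(np.array(P))
print("sidecrop",(px("side",P)-[200,130])*2.5)
print("wrist",px("wrist",P))
print(w("wrist",[[306,200],[302,347],[345,370]],[80,33,120]))
im=cv2.imread("pics/side4.png")[200:360,160:400]; cv2.imwrite("pics/side4c.png",cv2.resize(im,None,fx=3.3,fy=3.3,interpolation=cv2.INTER_CUBIC))
E
```

```text
[[436.6 345.8  66.1]
 [403.4 305.8  65.5]
 [413.  322.   85. ]
 [413.  322.   30. ]
 [409.5 328.   80. ]]
sidecrop [[260.1 315.1]
 [307.9 304.3]
 [292.3 294.3]
 [291.5 337.8]
 [292.5 302.5]]
wrist [[353.4 221.8]
 [275.  221.9]
 [302.3 229.1]
 [304.2 201.2]
 [306.3 216. ]]
[[401.6 334.5  80. ]
 [513.3 234.7  33. ]
 [482.4 295.6 120. ]]
```

View pics/side4c.png

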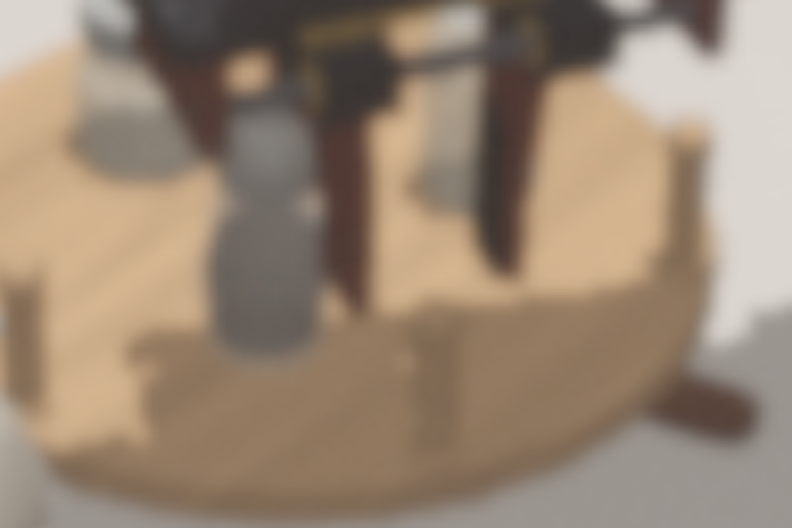

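View pics/top4.png

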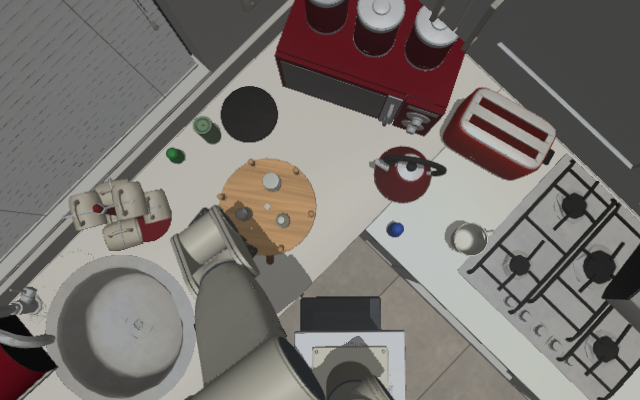

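```bash
python3 - <<'E'
from h import *
np.set_printoptions(precision=1,suppress=True)
print("nose",ctrl.nose_length)
o=ctrl.get_obs(); R=Ro.from_rotvec(o['orientation']).as_matrix(); e=o['ee_pos']; print(e,o['t'])
for k in (0,5,10,25):
  P=[e+R@[k,s*a,0] for a in (20,33) for s in (1,-1)]
  print(k,"side",((px("side",P)-[200,130])*2.5).ravel(),"wrist",px("wrist",P).ravel())
p=w("wrist",[[306,236]],[80]);print(p)
im=cv2.imread("pics/wrist4.png")[180:300,230:390]; cv2.imwrite("pics/w4c.png",cv2.resize(im,None,fx=5,fy=5,interpolation=cv2.INTER_CUBIC))
E
```

```text
nose 25.0
[419.7 325.6  90.8] 2.6
0 side [266.1 293.7 303.3 285.5 253.9 296.3 315.2 282.9] wrist [348.2 237.3 280.1 237.4 370.3 237.3 258.  237.4]
5 side [266.  297.7 303.1 289.5 253.8 300.4 315.  286.9] wrist [347.3 233.9 281.  233.9 368.9 233.9 259.4 234. ]
10 side [265.9 301.8 302.9 293.6 253.8 304.5 314.8 290.9] wrist [346.5 230.7 281.8 230.7 367.6 230.7 260.8 230.7]
25 side [265.7 313.9 302.5 305.6 253.6 316.6 314.3 302.9] wrist [344.4 221.8 284.1 221.9 364.  221.8 264.5 221.9]
[[419.5 319.3  80. ]]
```

View pics/w4c.png

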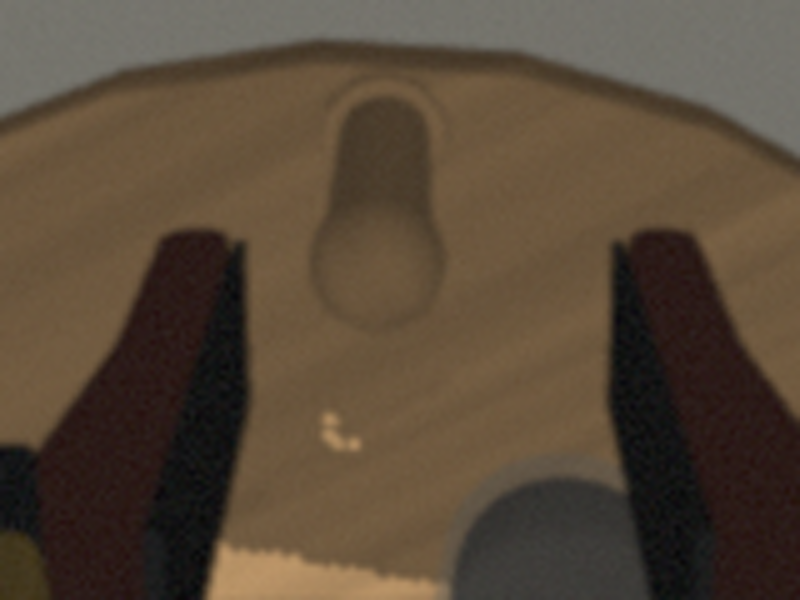

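```bash
python3 - <<'E'
from h import *
np.set_printoptions(precision=1,suppress=True)
o=ctrl.get_obs(); R=Ro.from_rotvec(o['orientation']).as_matrix(); e=o['ee_pos']; print(e,o['t'],o['qpos'],o['joint_torque'],o['ft_force'])
c=ctrl.get_calibration("wrist"); print("cam in tool", R.T@(-c['R'].T@c['t']-e), "cam fwd in tool",R.T@c['R'][2])
for k in (0,10,25):
 for z in(-10,10):
  P=[e+R@[k,s*a,z] for a in (20,) for s in (1,-1)]
  print(k,z,"side",((px("side",P)-[200,130])*2.5).ravel(),"wrist",px("wrist",P).ravel())
E
```

```text
[419.7 325.6  90.8] 2.6 [ 0.6  0.5  1.9 -0.   0.7 -0.2] [  0.  -47.7 -18.8   0.    0.   -0. ] [-0.3  0.3  0.5]
cam in tool [-172.8    0.6  -77.1] cam fwd in tool [1.  0.  0.3]
0 -10 side [269.8 299.3 307.1 291. ] wrist [348.6 221.4 279.6 221.4]
0 10 side [262.5 288.1 299.4 280.1] wrist [347.7 252.8 280.6 252.8]
10 -10 side [269.6 307.4 306.8 299.1] wrist [347.  215.4 281.3 215.5]
10 10 side [262.3 296.2 299.1 288.1] wrist [346.1 245.5 282.3 245.5]
25 -10 side [269.3 319.5 306.3 311.1] wrist [344.8 207.5 283.7 207.6]
25 10 side [262.1 308.2 298.7 300.1] wrist [344.  235.7 284.5 235.8]
```

The side and wrist views suggest the fingertips are higher than the 25 mm nose gives, and the pose reading shifted slightly. I'll hold for a moment and look again before pushing.

Call:
{"name": "arm_command", "arguments": {
  "deltas": [
    [0,0,0,0],
    [0,0,0,0]
  ]
}}

```text
t: 2.8
ee_pos: [421.2, 326.7, 93.8]
orientation: [0.551, 1.493, -0.53]
ft_force: [-0.2, 0.6, -1.0]
width: 40.1
```

```bash
python3 - <<'E'
from h import *
np.set_printoptions(precision=2,suppress=True)
def rd():
  o=ctrl.get_obs(); print(o['t'],o['ee_pos'],o['qpos'],o['qvel'],o['ft_force'])
rd()
im=ctrl.get_image("side"); rd()
cv2.imwrite("pics/side5.png",cv2.resize(im[200:290,250:370,::-1],None,fx=6.5,fy=6.5,interpolation=cv2.INTER_CUBIC))
o=ctrl.get_obs(); R=Ro.from_rotvec(o['orientation']).as_matrix(); e=o['ee_pos']
P=[e+R@[k,s*26,0] for k in(0,25) for s in (1,-1)]
print((px("side",P)-[250,200])*6.5)
E
```

```text
2.8 [421.19 326.75  93.82] [ 0.64  0.46  1.92 -0.    0.75 -0.24] [-0.   -0.02 -0.01 -0.    0.01  0.  ] [-0.17  0.65 -0.97]
2.85 [421.24 326.8   93.85] [ 0.64  0.46  1.92 -0.    0.75 -0.24] [-0.  0.  0. -0. -0.  0.] [-0.31  0.01 -0.37]
[[347.26 305.42]
 [473.   278.36]
 [346.05 358.16]
 [470.56 330.65]]
```

View pics/side5.png

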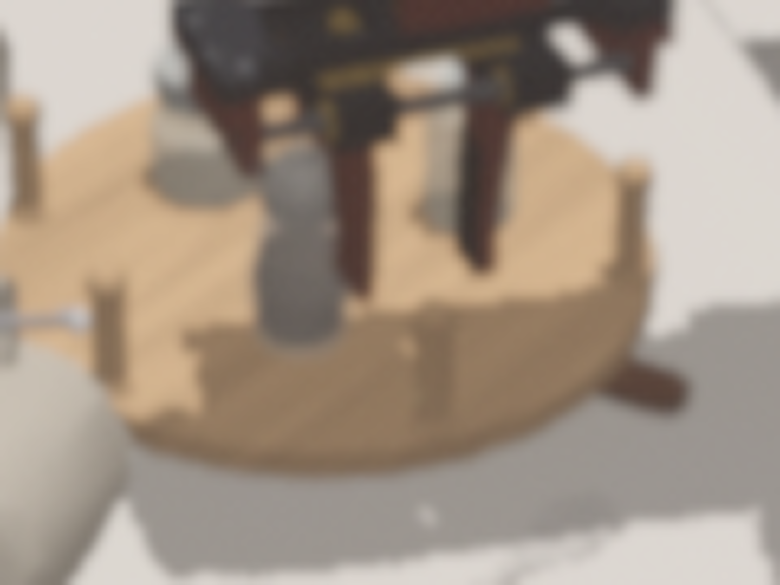

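The side view shows the fingertips at (360,295) and (485,270) in the crop. Judged against the peg top at (437,309), they are still slightly above it and about 7 mm to the +y side. I'll correct sideways, go down in small steps and watch.

Call:
{"name": "arm_command", "arguments": {
  "deltas": [
    [0.015,-0.007,0,0],
    [0,0,0,0]
  ]
}}

```text
t: 3.05
ee_pos: [417.8, 322.1, 80.2]
orientation: [0.553, 1.491, -0.528]
ft_force: [0.3, -0.3, 0.1]
width: 39.9
```

```bash
cat > look.py <<'E'
import sys
from h import *
np.set_printoptions(precision=1,suppress=True)
tag=sys.argv[1]
a=ctrl.get_image("side"); b=ctrl.get_image("wrist")
a=cv2.resize(a[190:290,250:370,::-1],(480,400),interpolation=cv2.INTER_CUBIC)
b=cv2.resize(b[150:310,220:400,::-1],(450,400),interpolation=cv2.INTER_CUBIC)
cv2.imwrite(f"pics/{tag}.png",cv2.resize(np.hstack([a,b]),(800,344)))
o=ctrl.get_obs(); R=Ro.from_rotvec(o['orientation']).as_matrix(); print(o['t'],o['ee_pos'],o['ft_force'],"w",o['width'],"ydir",np.degrees(np.arctan2(R[1,1],R[0,1])), "qvel",o['qvel'], "tilt",R[:,0])
d=o['ee_pos'][:2]-C; print("polar",np.hypot(*d),np.degrees(np.arctan2(d[1],d[0])))
E
python3 look.py l6
```

```text
3.15 [419.4 323.4  81.5] [-0.1 -0.2  0.4] w 40.1457084499482 ydir 50.364297933489695 qvel [ 0. -0. -0.  0. -0. -0.] tilt [ 0.  0. -1.]
polar 127.99340398743628 135.6715477655131
```

View pics/l6.png

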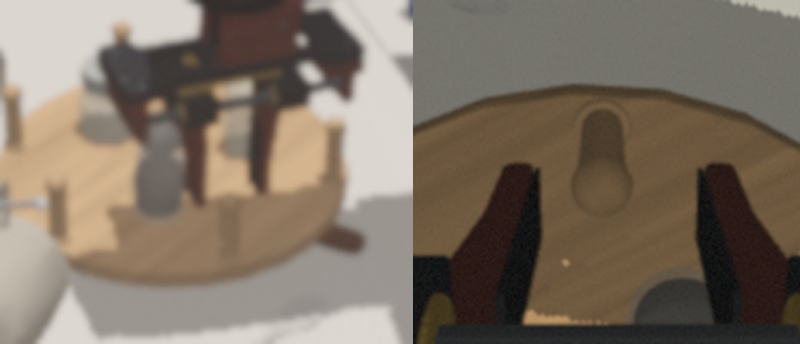

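Call:
{"name": "arm_command", "arguments": {
  "deltas": [
    [0.015,-0.004,0,0],
    [0,0,0,0]
  ]
}}

```text
t: 3.35
ee_pos: [418.5, 321.6, 67.8]
orientation: [0.557, 1.487, -0.523]
ft_force: [-0.2, 0.0, 0.6]
width: 40.0
```

```bash
python3 look.py l7
```

```text
3.45 [419.9 322.7  69.1] [-0.4  0.6  0.2] w 40.157814675262344 ydir 50.36753265386111 qvel [ 0. -0. -0. -0. -0. -0.] tilt [ 0.  0. -1.]
polar 127.18811533767794 135.76160408571582
```

View pics/l7.png

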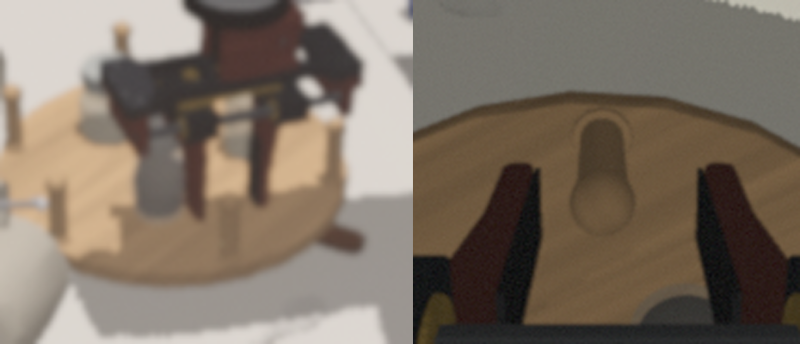

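The side view now has the fingertips at (195,217) and (258,204), below the peg top at (230,197). The wrist view shows the peg head at (602,205), between the fingers and level radially. I'll go 12 mm deeper for a solid side contact and 3 mm outward for extra room to the shaker.

Call:
{"name": "arm_command", "arguments": {
  "deltas": [
    [0.013,-0.003,-0.004,0],
    [0,0,0,0]
  ]
}}

```text
t: 3.65
ee_pos: [416.5, 324.3, 57.6]
orientation: [0.561, 1.484, -0.519]
ft_force: [-1.2, 1.2, 0.1]
width: 39.8
```

```bash
python3 look.py l8
```

```text
3.75 [417.9 325.1  58.7] [-0.1 -0.7 -0.5] w 39.89886687769483 ydir 50.36476706398282 qvel [-0. -0. -0.  0. -0. -0.] tilt [ 0.  0. -1.]
polar 130.26016227279646 135.63773150313637
```

View pics/l8.png

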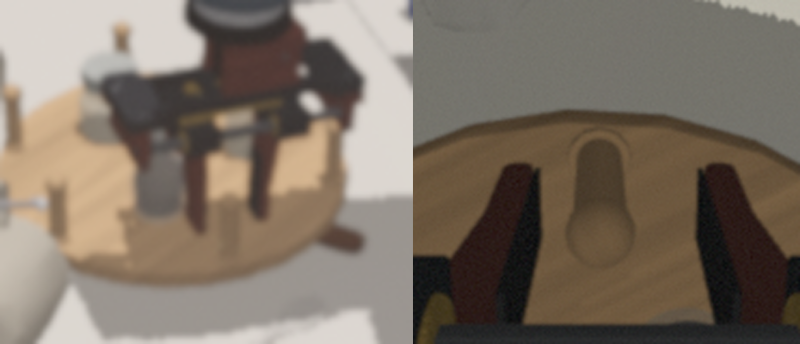

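The fingertips are now about 30 mm below the peg top, at z ≈ 57, the peg is between them, and the shaker hasn't moved. I'll sweep counter-clockwise (tool −y with a turn), starting slowly.

Call:
{"name": "arm_command", "arguments": {
  "deltas": [
    [0,-0.007,0.0002,-0.05],
    [0,-0.007,0.0002,-0.05],
    [0,-0.007,0.0002,-0.05],
    [0,-0.007,0.0002,-0.05],
    [0,-0.007,0.0002,-0.05],
    [0,-0.007,0.0002,-0.05]
  ]
}}

```text
t: 4.35
ee_pos: [401.3, 292.1, 62.9]
orientation: [0.323, 1.519, -0.27]
ft_force: [0.1, 1.1, 0.3]
width: 40.1
```

```bash
python3 look.py l9
```

```text
4.45 [400.8 291.5  62.7] [-0.  -0.5  0.3] w 40.21717586228314 ydir 68.12177415175863 qvel [ 0.   0.  -0.  -0.  -0.   0.1] tilt [ 0.  0. -1.]
polar 124.25391823762853 152.45209040209593
```

View pics/l9.png

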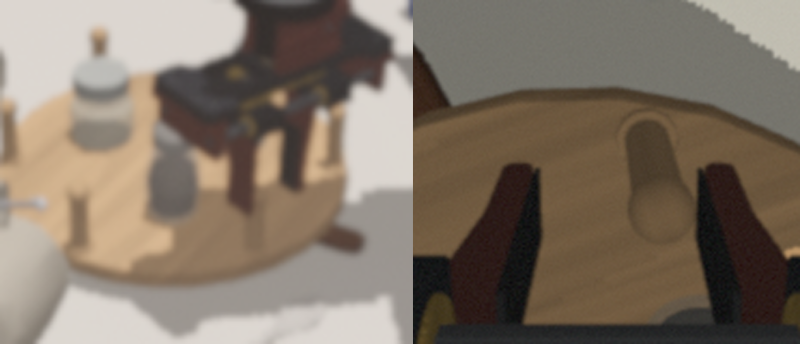

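Contact is made and the board is turning. The path crept inward (r 124) and up 4 mm, so I'll compensate on the next stretch.

Call:
{"name": "arm_command", "arguments": {
  "deltas": [
    [0.002,-0.008,-0.002,-0.04],
    [0.001,-0.008,-0.0015,-0.05],
    [0.001,-0.008,-0.001,-0.05],
    [0.001,-0.008,-0.001,-0.05],
    [0.001,-0.008,-0.001,-0.05],
    [0.001,-0.008,-0.001,-0.05],
    [0.001,-0.008,-0.001,-0.05]
  ]
}}

```text
t: 5.15
ee_pos: [386.9, 244.7, 57.3]
orientation: [0.06, 1.522, -0.003]
ft_force: [-0.4, 0.4, 1.4]
width: 39.9
```

```bash
python3 look.py l10
```

```text
5.25 [386.3 244.   57.1] [ 0.1 -0.1  0.3] w 39.998371514379635 ydir 87.61077027984551 qvel [ 0.   0.  -0.   0.   0.   0.1] tilt [ 0.  0. -1.]
polar 125.1018826269535 175.40605477786784
```

View pics/l10.png

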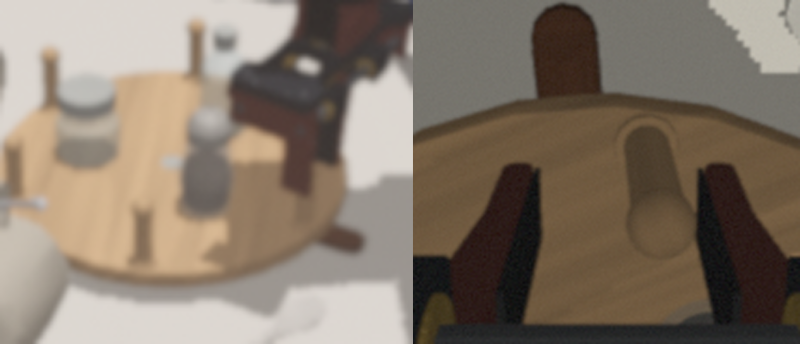

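Call:
{"name": "arm_command", "arguments": {
  "deltas": [
    [0.001,-0.008,-0.002,-0.05],
    [0.001,-0.008,-0.0015,-0.05],
    [0.001,-0.008,-0.001,-0.05],
    [0.001,-0.008,-0.001,-0.05],
    [0.001,-0.008,-0.001,-0.05],
    [0.001,-0.008,-0.001,-0.05],
    [0.001,-0.008,-0.001,-0.05]
  ]
}}

```text
t: 5.95
ee_pos: [390.6, 192.7, 51.1]
orientation: [-0.211, 1.495, 0.26]
ft_force: [0.1, 0.7, 0.3]
width: 39.9
```

```bash
python3 look.py l11; python3 - <<'E'
from h import *
im=ctrl.get_image("top"); cv2.imwrite("pics/top11.png",cv2.resize(im[145:275,205:335,::-1],None,fx=4.6,fy=4.6,interpolation=cv2.INTER_CUBIC))
E
```

```text
6.05 [390.4 192.2  51. ] [ 0.1 -0.6 -0.2] w 40.10944041585007 ydir 107.29080592070596 qvel [ 0.   0.  -0.   0.   0.   0.1] tilt [ 0.1  0.  -1. ]
polar 127.67382359295696 -160.889540543971
```

View pics/l11.png

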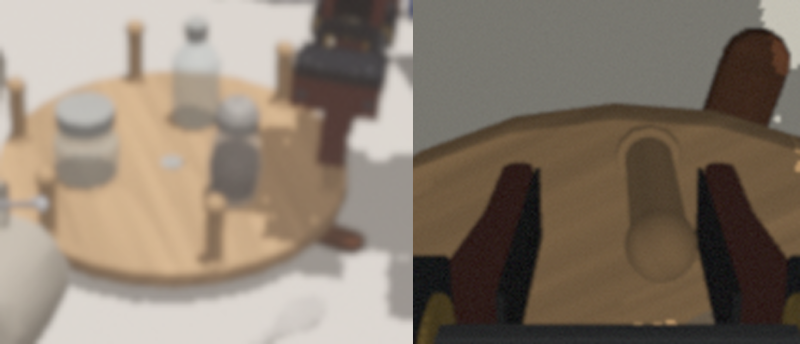

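View pics/top11.png

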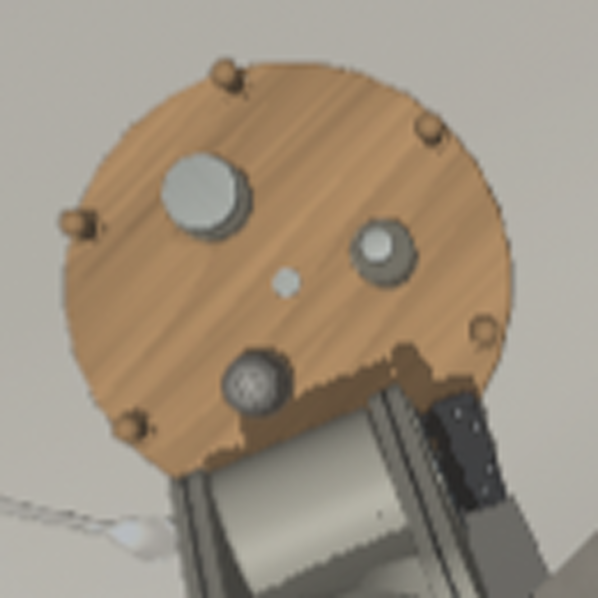

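The top view works well. The shaker cap is at crop (252,382), the pegs are visible and the items look undisturbed. I'll measure what turn remains.

```bash
cat > meas.py <<'E'
from h import *
def bear(pts,z):
    p=w("top",crop(pts,205,145,4.6),z)[:,:2]-C; return np.hypot(*p.T).round(1),np.degrees(np.arctan2(p[:,1],p[:,0])).round(1)%360
E
python3 - <<'E'
from meas import *
print("pegs",bear([(227,74),(430,127),(484,330),(130,426),(76,222)],80))
print("pep cap",bear([(251,383)],115),bear([(251,383)],105))
print("jar",bear([(200,194)],92),"bot",bear([(376,243)],123))
E
```

```text
pegs (array([127.4, 129.2, 130.1, 127.6, 127.7]), array([ 14.1, 313.8, 254.4, 135.5,  74.8]))
pep cap (array([68.]), array([170.1])) (array([67.8]), array([169.]))
jar (array([66.4]), array([43.3])) bot (array([64.8]), array([283.]))
```

The pegs have turned 56°. The shaker is now at about 169°, the front is at about 182°, so roughly 12° remain. I'll take three more small rows and then re-measure.

Call:
{"name": "arm_command", "arguments": {
  "deltas": [
    [-0.001,-0.008,-0.001,-0.05],
    [0,-0.008,-0.001,-0.05],
    [0,-0.008,-0.001,-0.05],
    [0,0,0,0]
  ]
}}

```text
t: 6.5
ee_pos: [397.7, 171.1, 52.3]
orientation: [-0.325, 1.475, 0.368]
ft_force: [-1.4, -0.0, 1.7]
width: 40.2
```

```bash
python3 look.py l12; python3 - <<'E'
from h import *
im=ctrl.get_image("top"); cv2.imwrite("pics/top12.png",cv2.resize(im[145:275,205:335,::-1],None,fx=4.6,fy=4.6,interpolation=cv2.INTER_CUBIC))
E
```

```text
6.6 [397.6 171.4  52.3] [-0.3 -1.   0.7] w 39.74955535475127 ydir 115.52212683929072 qvel [ 0.  0.  0. -0. -0. -0.] tilt [ 0.1  0.  -1. ]
polar 129.5283321956037 -151.12194875526117
```

View pics/l12.png

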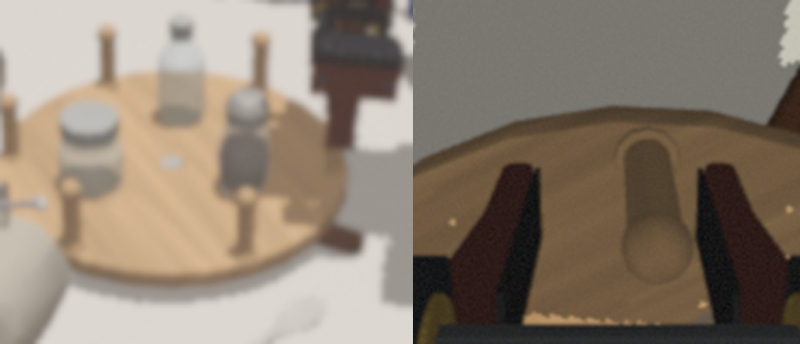

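View pics/top12.png

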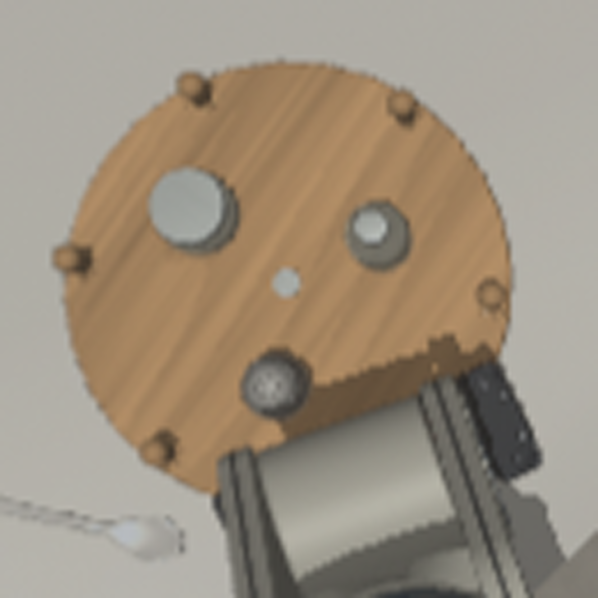

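```bash
python3 - <<'E'
from meas import *
print("pegs",bear([(194,86),(403,104),(490,294),(158,448),(68,257)],80))
print("pep cap",bear([(272,385)],118),bear([(272,385)],105), "body",bear([(278,382)],75))
print("jar",bear([(187,207)],92),"bot",bear([(370,227)],123))
f=lambda p,z: w("side",np.array([250,190])+np.array(p)/[3.448,3.44],z)
for n,p,z in [("pepbase",(243,178),30),("cap",(248,105),107),("tip",(362,240),8)]:
  q=f([p],z)[0,:2]-C; print(n,np.hypot(*q),np.degrees(np.arctan2(q[1],q[0]))%360)
E
```

```text
pegs (array([127.2, 129.2, 129.8, 127.1, 128.5]), array([ 23.8, 323.5, 264.2, 145.3,  84.6]))
pep cap (array([68.4]), array([180.9])) (array([67.9]), array([179.7])) body (array([65.]), array([179.8]))
jar (array([67.1]), array([52.8])) bot (array([64.3]), array([292.]))
pepbase 59.526810331958345 187.65011029529578
cap 66.66397466493652 178.55592714852946
tip 164.13718184330202 182.45303136705198
```

The shaker is at about 180° and the front at 182°, so about 2° remain, plus a gap of about 2 mm before the finger touches the peg. I'll nudge gently.

Call:
{"name": "arm_command", "arguments": {
  "deltas": [
    [0,-0.004,0,-0.02],
    [0,-0.003,0,-0.01],
    [0,0,0,0]
  ]
}}

```text
t: 6.95
ee_pos: [400.4, 165.6, 52.1]
orientation: [-0.35, 1.471, 0.391]
ft_force: [-0.6, 0.1, 0.3]
width: 40.2
```

```bash
python3 look.py l13; python3 - <<'E'
from h import *
im=ctrl.get_image("top"); cv2.imwrite("pics/top13.png",cv2.resize(im[145:275,205:335,::-1],None,fx=4.6,fy=4.6,interpolation=cv2.INTER_CUBIC))
E
```

```text
7.05 [400.3 165.7  52.1] [-0.6  0.2 -0.5] w 39.761451044615605 ydir 117.3331795341452 qvel [ 0. -0.  0.  0. -0.  0.] tilt [ 0.1  0.  -1. ]
polar 130.0404272407081 -148.31758055762694
```

View pics/l13.png

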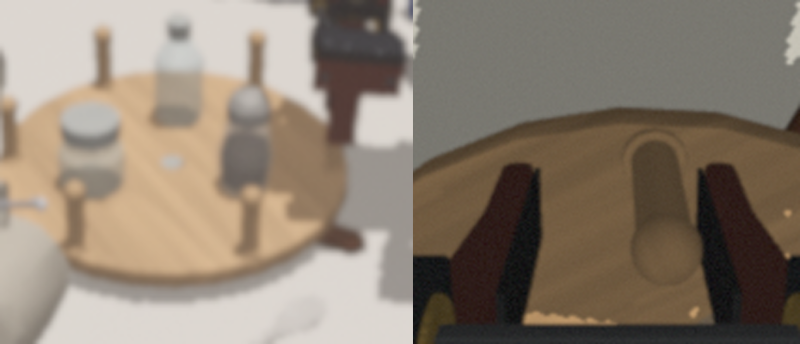

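View pics/top13.png

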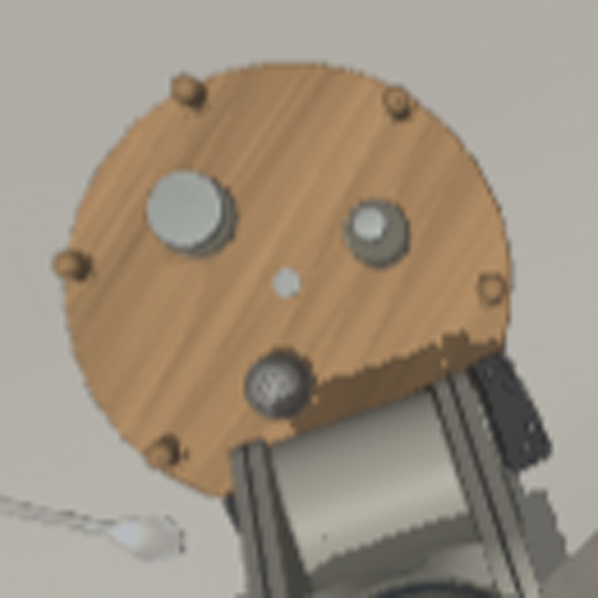

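The cap is now at crop (276,385), about 1.5–2° further. I'll back off the peg, rise straight up, then move away to check without obstruction.

Call:
{"name": "arm_command", "arguments": {
  "deltas": [
    [0,0.007,0,0],
    [0,0,0,0],
    [-0.03,0,0,0],
    [-0.04,0,0,0],
    [-0.04,0,0,0],
    [-0.04,0,0,0],
    [0,0,0,0]
  ]
}}

```text
t: 7.8
ee_pos: [386.3, 166.6, 205.8]
orientation: [-0.351, 1.476, 0.391]
ft_force: [0.4, 0.5, -0.5]
width: 40.3
```

```bash
python3 - <<'E'
from h import *
go(330,420,200,117)
E
python3 look.py l14
```

```text
t 7.8 pos [386.3 166.6 205.8] F [ 0.4  0.5 -0.5] cur tool-y dir 117.4 q [ 0.37  0.1   2.11  0.02  0.88 -1.7 ] w 40.3
R [[0.05, -0.46, 0.89], [0.04, 0.89, 0.46], [-1.0, 0.01, 0.07]]
shift [0.0128 0.2509 0.0659] turn rad 0.007
7.9 [384.1 165.7 202. ] [-0.5  0.3 -0.9] w 40.31539686303521 ydir 117.37786767437215 qvel [-0.  0.  0.  0. -0. -0.] tilt [ 0.  0. -1.]
polar 144.1219215387777 -151.7166513045344
```

View pics/l14.png

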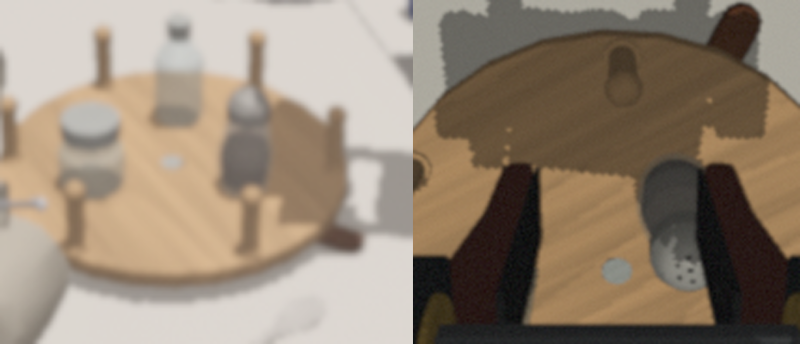

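Call:
{"name": "arm_command", "arguments": {
  "deltas": [
    [-0.005,0.04,0.008,0],
    [-0.005,0.04,0.008,0],
    [-0.005,0.04,0.008,0],
    [0,0.04,0.008,0],
    [0,0.04,0.008,0],
    [0,0.04,0.008,0],
    [0,0,0,0]
  ]
}}

```text
t: 8.6
ee_pos: [309.0, 404.6, 209.5]
orientation: [-0.355, 1.5, 0.38]
ft_force: [0.3, -0.5, 0.3]
width: 40.1
```

```bash
python3 - <<'E'
from h import *
go(330,420,200,117)
im=ctrl.get_image("top"); cv2.imwrite("pics/top15.png",cv2.resize(im[145:275,205:335,::-1],None,fx=4.6,fy=4.6,interpolation=cv2.INTER_CUBIC))
im=ctrl.get_image("side"); cv2.imwrite("pics/side15.png",cv2.resize(im[185:285,235:375,::-1],None,fx=5,fy=5,interpolation=cv2.INTER_CUBIC))
E
```

```text
t 8.6 pos [309.  404.6 209.5] F [ 0.3 -0.5  0.3] cur tool-y dir 117.0 q [ 0.9   0.24  1.91 -0.01  0.95 -1.13] w 40.1
R [[0.03, -0.45, 0.89], [0.02, 0.89, 0.45], [-1.0, 0.01, 0.04]]
shift [0.0106 0.0041 0.0253] turn rad 0.0
```

View pics/top15.png

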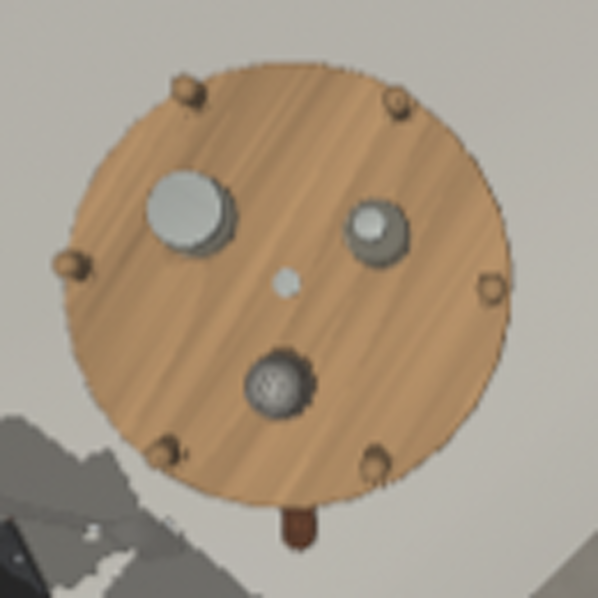

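View pics/side15.png

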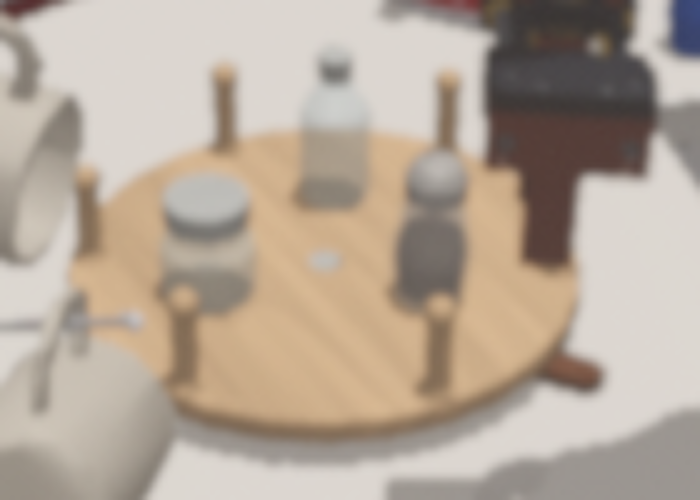

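```bash
python3 - <<'E'
from meas import *
print("pegs",bear([(188,89),(397,101),(490,289),(374,464),(163,451),(68,264)],80))
print("pep cap",bear([(277,385)]*3,[120,110,100]), "tip",bear([(299,549)],11),bear([(299,515)],11),"knob",bear([(286,283)],33))
# overlays
top=cv2.imread("pics/top15.png"); side=cv2.imread("pics/side15.png")
def circ(r,z,c,n=72):
    a=np.linspace(0,2*np.pi,n); return np.c_[c[0]+r*np.cos(a),c[1]+r*np.sin(a),np.full(n,z)]
def draw(b,ft):
    for nm,im,o,s in(("top",top.copy(),[205,145],4.6),("side",side.copy(),[235,185],5)):
        q=lambda P:np.int32(((px(nm,P)-o+.5)*s-.5)*16)
        c=C+66*np.array([np.cos(np.radians(b)),np.sin(np.radians(b))])
        cv2.polylines(im,[q(circ(22,30,c))],1,(0,0,255),1,cv2.LINE_AA,4)
        cv2.polylines(im,[q([[*c,30],[*c,120]])],0,(0,0,255),1,cv2.LINE_AA,4)
        cv2.polylines(im,[q(circ(142,30,C))],1,(255,0,0),1,cv2.LINE_AA,4)
        f=np.array([np.cos(np.radians(ft)),np.sin(np.radians(ft))])
        cv2.polylines(im,[q([[*C,30],[*(C+142*f),30]])],0,(0,255,0),1,cv2.LINE_AA,4)
        cv2.polylines(im,[q([[*(C+142*f),11],[*(C+168*f),11]])],0,(0,255,0),1,cv2.LINE_AA,4)
        cv2.imwrite(f"pics/ov_{nm}.png",im)
draw(182,182)
E
```

```text
pegs (array([127.1, 128.6, 129.5, 129.1, 126.9, 128.1]), array([ 25.6, 325.3, 265.5, 206.9, 146.9,  86.5]))
pep cap (array([68.6, 68.2, 67.8]), array([183.6, 182.6, 181.7])) tip (array([168.2]), array([182.])) (array([146.9]), array([182.3])) knob (array([1.5]), array([185.4]))
```

View pics/ov_top.png

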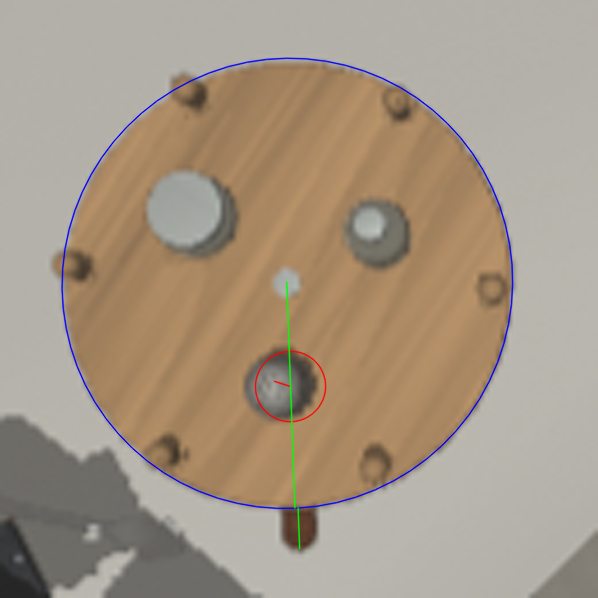

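View pics/ov_side.png

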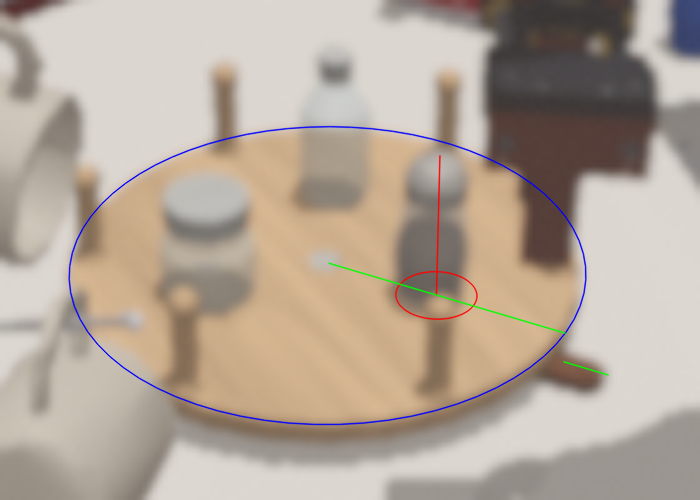

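Top view: cap at (277,385), pointer tip at (299,549). From the top camera the shaker is at about 182°, but the side overlay hints it could be up to about 4° short. To settle this I'll put the wrist camera almost directly above the shaker, high and clear.

```bash
python3 - <<'E'
from h import *
np.set_printoptions(precision=1,suppress=True)
go(520,270,290,117)
print("mugs",w("top",[[172,215],[165,190],[150,240]],[150,200,100]))
o=ctrl.get_obs(); R=Ro.from_rotvec(o['orientation']).as_matrix(); c=ctrl.get_calibration("wrist")
cam=R.T@(-c['R'].T@c['t']-o['ee_pos']); Rc=c['R']@R; T=np.array([520,270,290])
K=np.array([[c['fx'],0,c['cx']],[0,c['fy'],c['cy']],[0,0,1]])
for P in ([445,232,30],[445,232,120],[343,228,11],[511,234,33]):
  v=Rc@(R.T@(np.array(P)-T)-cam); u=K@v/v[2]; print(P,u)
E
```

```text
t 8.7 pos [309.1 400.8 209. ] F [ 0.3 -0.3  0.2] cur tool-y dir 117.0 q [ 0.9  0.2  1.9 -0.   0.9 -1.1] w 39.9
R [[0.03, -0.45, 0.89], [0.02, 0.89, 0.45], [-1.0, 0.0, 0.04]]
shift [-0.1 -0.2  0.1] turn rad -0.001
mugs [[479.1 474.9 150. ]
 [540.7 479.4 200. ]
 [413.6 550.3 100. ]]
[445, 232, 30] [313.8  86.    1. ]
[445, 232, 120] [313.8  85.8   1. ]
[343, 228, 11] [348.    7.3   1. ]
[511, 234, 33] [292.6 133.5   1. ]
```

Call:
{"name": "arm_command", "arguments": {
  "deltas": [
    [-0.04,0,0,0],
    [-0.04,-0.02,0.01,0],
    [-0.005,-0.04,0.025,0],
    [0,-0.04,0.025,0],
    [0,-0.04,0.025,0],
    [0,-0.04,0.025,0],
    [0,-0.03,0.02,0],
    [0,0,0,0],
    [0,0,0,0]
  ]
}}

```text
t: 9.6
ee_pos: [521.5, 249.7, 289.2]
orientation: [-0.361, 1.522, 0.362]
ft_force: [-0.6, 0.1, 0.4]
width: 39.9
```

```bash
cat > wl.py <<'E'
import sys
from h import *
np.set_printoptions(precision=1,suppress=True)
go(520,270,290,117)
import pickle
c=ctrl.get_calibration("wrist")
im=ctrl.get_image("wrist"); pickle.dump(c,open("pics/wc.pkl","wb"))
cv2.imwrite("pics/"+sys.argv[1],cv2.resize(im[0:210,200:460,::-1],None,fx=2.85,fy=2.85,interpolation=cv2.INTER_CUBIC))
print(px("wrist",[[445,232,30],[445,232,120],[343,228,11]]))
E
python3 wl.py w16.png
```

```text
t 9.6 pos [521.5 249.7 289.2] F [-0.6  0.1  0.4] cur tool-y dir 116.5 q [ 0.4  0.3  1.7 -0.   1.2 -1.6] w 39.9
R [[0.02, -0.45, 0.89], [0.01, 0.9, 0.45], [-1.0, -0.0, 0.02]]
shift [-0.  0.  0.] turn rad -0.009
[[329.1  96.7]
 [332.5  97.4]
 [362.8  19.2]]
```

View pics/w16.png

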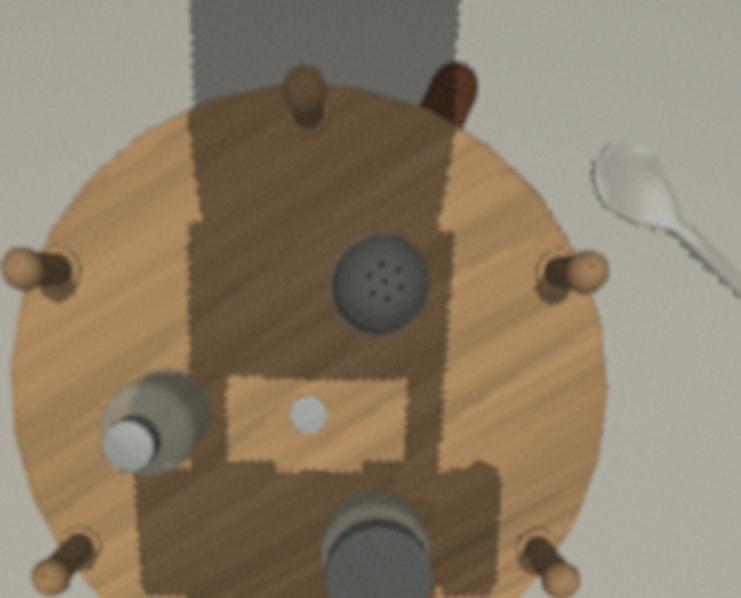

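```bash
python3 - <<'E'
from h import *
import pickle
np.set_printoptions(precision=1,suppress=True)
c=pickle.load(open("pics/wc.pkl","rb"))
f=lambda p,z: w("wrist",crop(p,200,0,2.85),z,c)[:,:2]
pegb=f([(303,115),(63,270),(552,270),(540,548),(80,548)],30)
pegt=f([(304,88),(22,268),(588,271),(51,576),(561,580)],80)
rim=f([(12,370),(605,390),(330,85),(100,180),(530,180),(570,510),(40,500)],30)
A=np.c_[2*rim,np.ones(len(rim))]; s=np.linalg.lstsq(A,(rim**2).sum(1),rcond=None)[0]; Cw=s[:2]
print("rim",Cw,np.sqrt(s[2]+Cw@Cw)); k=f([(308,413)],33)[0]; print("knob",k)
P={"pep z120":f([(384,281)],120)[0],"pep z100":f([(380,284)],100)[0],"pep z30":f([(380,284)],30)[0],"tip":f([(458,63)],11)[0],"mid":f([(444,103)],11)[0]}
for n,p in P.items():
  print(n,p,[ (np.hypot(*(p-q)).round(1),(np.degrees(np.arctan2(*(p-q)[::-1]))%360).round(1)) for q in (Cw,k)])
for T in (pegb,pegt):
  d=T-k; print(np.hypot(*d.T),np.degrees(np.arctan2(d[:,1],d[:,0]))%360)
E
```

```text
rim [511.  233.9] 138.33571656631054
knob [512.6 234.2]
pep z120 [445.1 234. ] [(np.float64(65.8), np.float64(179.9)), (np.float64(67.4), np.float64(180.1))]
pep z100 [446.5 234.2] [(np.float64(64.5), np.float64(179.7)), (np.float64(66.1), np.float64(179.9))]
pep z30 [445.8 237.9] [(np.float64(65.3), np.float64(176.5)), (np.float64(66.8), np.float64(176.8))]
tip [347.1 226.6] [(np.float64(164.0), np.float64(182.5)), (np.float64(165.6), np.float64(182.6))]
mid [363.9 228.8] [(np.float64(147.1), np.float64(182.0)), (np.float64(148.8), np.float64(182.1))]
[127.9 127.7 127.9 132.6 132.1] [207.  266.3 146.5  86.  327.2]
[129.8 130.  130.2 130.4 130.9] [206.2 266.5 145.8 326.4  85.8]
```

The view is directly overhead but the camera sits about 20 mm off, so the result depends a bit on height (176.5–180°). I'll shift 20 mm to cancel the parallax.

Call:
{"name": "arm_command", "arguments": {
  "deltas": [
    [0,0.01,0.005,0],
    [0,0.01,0.005,0],
    [0,0,0,0],
    [0,0,0,0]
  ]
}}

```text
t: 10.05
ee_pos: [517.6, 276.1, 288.7]
orientation: [-0.364, 1.523, 0.366]
ft_force: [-0.2, -0.6, 0.7]
width: 39.8
```

```bash
python3 wl.py w17.png
```

```text
t 10.05 pos [517.6 276.1 288.7] F [-0.2 -0.6  0.7] cur tool-y dir 116.7 q [ 0.5  0.3  1.6 -0.   1.2 -1.6] w 39.8
R [[0.02, -0.45, 0.89], [0.0, 0.89, 0.45], [-1.0, -0.0, 0.02]]
shift [-0. -0. -0.] turn rad -0.005
[[309.8  90.2]
 [308.1  89. ]
 [343.5  12.2]]
```

View pics/w17.png

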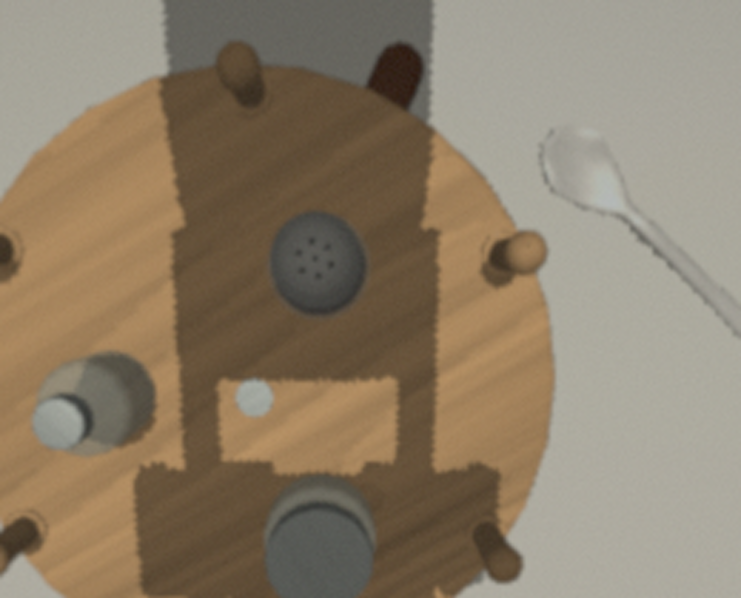

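```bash
python3 - <<'E'
from h import *
import pickle
np.set_printoptions(precision=1,suppress=True)
c=pickle.load(open("pics/wc.pkl","rb"))
f=lambda p,z: w("wrist",crop(p,200,0,2.85),z,c)[:,:2]
k=f([(254,398)],33)[0]; print("knob",k,"cam",-c['R'].T@c['t'],c['fx'])
P={"pep z120":f([(315,258)],120)[0],"pep z105":f([(318,263)],105)[0],"pep z60":f([(318,263)],60)[0],"pep z30":f([(318,263)],30)[0],"tip":f([(402,45)],11)[0],"mid":f([(385,85)],11)[0]}
for n,p in P.items():
  print(n,p,(np.hypot(*(p-k)).round(1),(np.degrees(np.arctan2(*(p-k)[::-1]))%360).round(1)))
T=f([(238,65),(528,251),(505,564)],80); d=T-k; print(np.hypot(*d.T),np.degrees(np.arctan2(d[:,1],d[:,0]))%360)
E
```

```text
knob [513.3 234.7] cam [446.5 241.7 460.3] 318.7714145566169
pep z120 [445.1 234.4] (np.float64(68.2), np.float64(180.3))
pep z105 [446.1 235.8] (np.float64(67.2), np.float64(179.1))
pep z60 [446.1 235.1] (np.float64(67.2), np.float64(179.7))
pep z30 [446.  234.6] (np.float64(67.2), np.float64(180.1))
tip [347.7 226.6] (np.float64(165.8), np.float64(182.8))
mid [365.1 227.3] (np.float64(148.4), np.float64(182.9))
[130.3 131.  130.6] [206.2 146.1  86.2]
```

With height-independent viewing the wrist view gives the shaker at 179.7° and the pointer at 182.8°. The top camera gives 182.3° and 182.1°. The shaker is therefore probably 1–3° short. There's plenty of time, so I'll nudge the same peg about 2° more.

Call:
{"name": "arm_command", "arguments": {
  "deltas": [
    [0,-0.01,-0.038,0],
    [0,-0.01,-0.038,0],
    [0,-0.01,-0.038,0],
    [0.03,-0.008,-0.036,0],
    [0.04,0,0,0],
    [0,0,0,0],
    [0,0,0,0]
  ]
}}

```text
t: 10.8
ee_pos: [398.0, 173.9, 216.8]
orientation: [-0.368, 1.517, 0.37]
ft_force: [0.7, 0.6, 0.3]
width: 39.9
```

```bash
python3 look.py l18; python3 -c "
from h import *
np.set_printoptions(precision=4,suppress=True)
go(398,170,130,117.3)"
```

```text
10.9 [398.7 174.3 217.2] [-0.3 -0.9 -0. ] w 39.781041132564404 ydir 117.04174195576476 qvel [ 0. -0. -0. -0. -0.  0.] tilt [ 0.  0. -1.]
polar 127.18224289647725 -151.98830471105563
t 10.9 pos [398.7 174.3 217.2] F [-0.3 -0.9 -0. ] cur tool-y dir 117.0 q [ 0.39  0.12  2.04 -0.    0.96 -1.66] w 39.8
R [[0.02, -0.45, 0.89], [0.01, 0.89, 0.45], [-1.0, -0.0, 0.02]]
shift [ 0.0871 -0.0032 -0.0046] turn rad -0.005
```

View pics/l18.png

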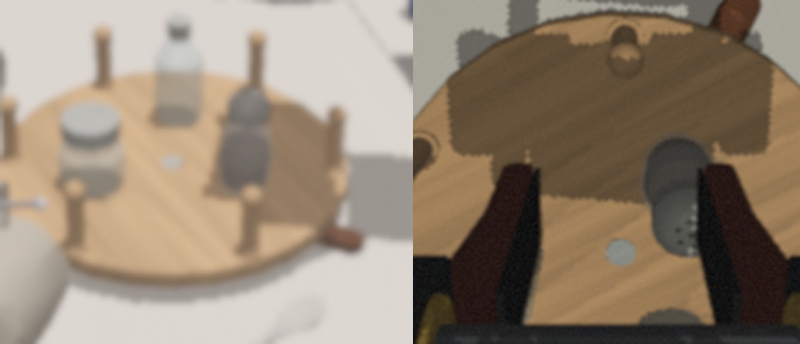

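Call:
{"name": "arm_command", "arguments": {
  "deltas": [
    [0.04,-0.002,-0.003,0],
    [0.045,-0.001,-0.002,0],
    [0,0,0,0]
  ]
}}

```text
t: 11.2
ee_pos: [404.6, 173.4, 135.7]
orientation: [-0.366, 1.502, 0.372]
ft_force: [-0.0, 0.5, 0.4]
width: 39.8
```

```bash
python3 look.py l19; python3 -c "
from h import *
np.set_printoptions(precision=4,suppress=True)
go(398,170,54,117.3)"
```

```text
11.3 [407.4 174.5 139.5] [0.  0.  0.2] w 39.97391797342476 ydir 117.11439873111864 qvel [-0. -0. -0. -0.  0.  0.] tilt [ 0.  0. -1.]
polar 119.47688866730412 -150.15186860385066
t 11.3 pos [407.4 174.5 139.5] F [0.  0.  0.2] cur tool-y dir 117.1 q [ 0.38  0.26  2.1  -0.    0.74 -1.66] w 40.0
R [[0.04, -0.46, 0.89], [0.01, 0.89, 0.46], [-1.0, -0.01, 0.04]]
shift [ 0.085   0.0007 -0.0141] turn rad -0.003
```

View pics/l19.png

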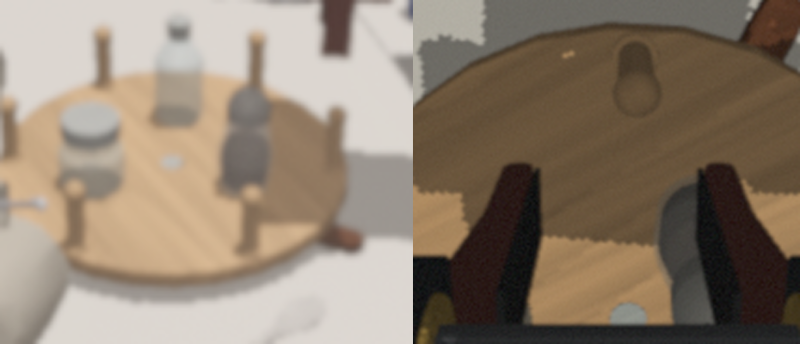

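I'll move outward 14 mm before going lower.

Call:
{"name": "arm_command", "arguments": {
  "deltas": [
    [0,0.003,-0.015,0],
    [0,0,0,0],
    [0.025,0,-0.003,0],
    [0.025,0,-0.003,0],
    [0,0,0,0]
  ]
}}

```text
t: 11.8
ee_pos: [394.9, 171.3, 97.3]
orientation: [-0.363, 1.477, 0.374]
ft_force: [-0.0, -0.4, 0.4]
width: 39.8
```

```bash
python3 look.py l20; python3 -c "
from h import *
np.set_printoptions(precision=4,suppress=True)
go(398,170,54,117.3)"
```

```text
11.9 [396.4 171.9  99. ] [-0.9 -0.2  0. ] w 39.837949726470505 ydir 117.15700066951914 qvel [ 0. -0. -0. -0. -0. -0.] tilt [ 0.1  0.  -1. ]
polar 130.3002625849338 -151.5580064722985
t 11.9 pos [396.4 171.9  99. ] F [-0.9 -0.2  0. ] cur tool-y dir 117.2 q [ 0.38  0.31  2.16 -0.    0.6  -1.66] w 39.8
R [[0.06, -0.46, 0.89], [0.02, 0.89, 0.46], [-1.0, -0.01, 0.06]]
shift [ 0.0449 -0.0021 -0.0024] turn rad -0.002
```

View pics/l20.png

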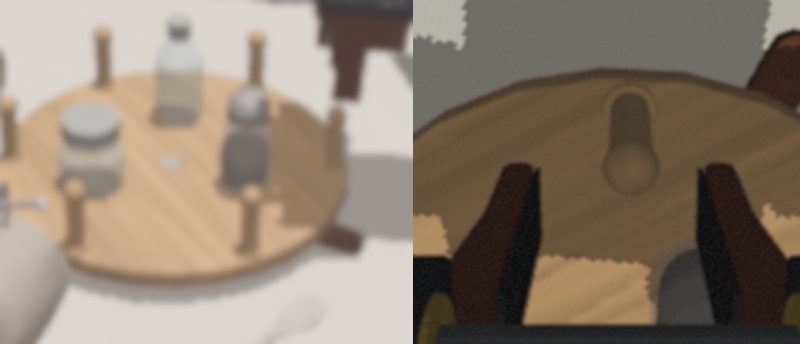

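Call:
{"name": "arm_command", "arguments": {
  "deltas": [
    [0.022,0,-0.003,0],
    [0.022,0,-0.003,0],
    [0,0,0,0],
    [0,0,0,0]
  ]
}}

```text
t: 12.3
ee_pos: [399.4, 172.6, 60.5]
orientation: [-0.36, 1.462, 0.375]
ft_force: [0.1, -0.5, -0.6]
width: 39.7
```

```bash
python3 look.py l21; python3 -c "
from h import *
np.set_printoptions(precision=4,suppress=True)
go(402.5,161,54,119.5)
im=ctrl.get_image('top'); cv2.imwrite('pics/top21.png',cv2.resize(im[145:275,205:335,::-1],None,fx=4.6,fy=4.6,interpolation=cv2.INTER_CUBIC))"
```

```text
12.4 [399.5 172.6  60.6] [-0.  -0.1  0.4] w 39.867692592010364 ydir 117.1623714947685 qvel [-0.  0.  0. -0. -0.  0.] tilt [ 0.1  0.  -1. ]
polar 127.308871152786 -151.1660319194194
t 12.4 pos [399.5 172.6  60.6] F [-0.  -0.1  0.4] cur tool-y dir 117.2 q [ 0.38  0.4   2.18 -0.    0.48 -1.66] w 39.9
R [[0.07, -0.46, 0.89], [0.03, 0.89, 0.46], [-1.0, -0.01, 0.08]]
shift [ 0.0065 -0.0116 -0.0031] turn rad -0.041
```

View pics/l21.png

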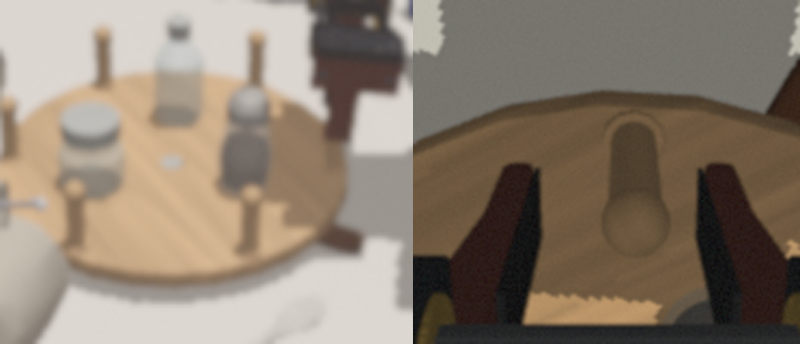

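Call:
{"name": "arm_command", "arguments": {
  "deltas": [
    [0.003,-0.006,-0.001,-0.02],
    [0.002,-0.004,0,-0.01],
    [0,-0.003,0,-0.01],
    [0,0,0,0]
  ]
}}

```text
t: 12.85
ee_pos: [406.8, 161.1, 58.2]
orientation: [-0.393, 1.45, 0.407]
ft_force: [0.1, 0.3, -0.9]
width: 40.0
```

```bash
python3 look.py l22; python3 -c "
from h import *
im=ctrl.get_image('top'); cv2.imwrite('pics/top22.png',cv2.resize(im[145:275,205:335,::-1],None,fx=4.6,fy=4.6,interpolation=cv2.INTER_CUBIC))"
```

```text
12.95 [406.7 161.3  58.1] [0.6 0.3 0.3] w 40.20799882552959 ydir 119.52478801855968 qvel [ 0.  0.  0.  0. -0.  0.] tilt [ 0.1  0.  -1. ]
polar 127.1883174626659 -145.12311506662158
```

View pics/l22.png

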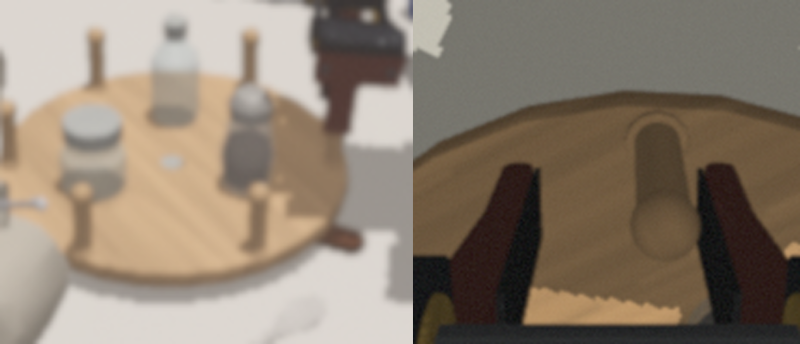

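View pics/top22.png

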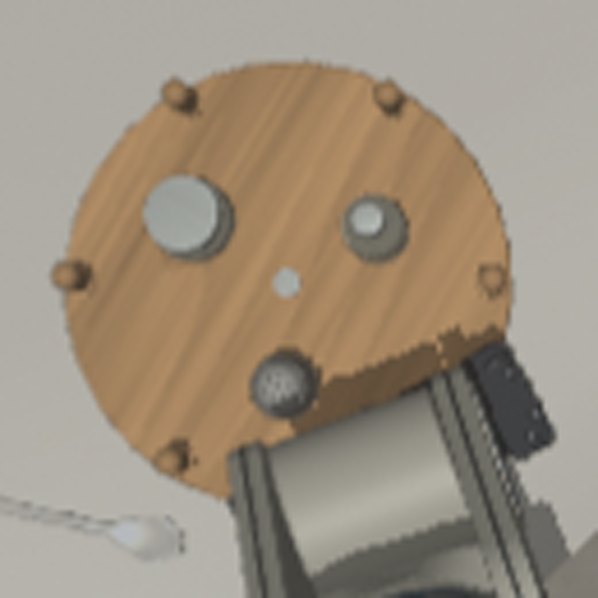

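The board turned about 2.7° more. Next: back off, rise and take a final overhead look.

Call:
{"name": "arm_command", "arguments": {
  "deltas": [
    [0,0.007,0,0],
    [0,0,0,0],
    [-0.03,0,0,0],
    [-0.04,0,0,0],
    [-0.04,0,0,0],
    [-0.04,0,0,0],
    [0,0,0,0]
  ]
}}

```text
t: 13.7
ee_pos: [389.2, 164.3, 211.3]
orientation: [-0.395, 1.456, 0.408]
ft_force: [0.2, 0.2, -1.6]
width: 40.0
```

```bash
python3 -c "
from h import *
np.set_printoptions(precision=4,suppress=True)
go(520,270,290,117.3)"
```

```text
t 13.7 pos [389.2 164.3 211.3] F [ 0.2  0.2 -1.6] cur tool-y dir 119.6 q [ 0.37  0.08  2.1  -0.    0.88 -1.72] w 40.0
R [[0.07, -0.49, 0.87], [0.03, 0.87, 0.49], [-1.0, -0.01, 0.08]]
shift [-0.0663  0.0263  0.1715] turn rad 0.041
```

Call:
{"name": "arm_command", "arguments": {
  "deltas": [
    [-0.04,0,0,0],
    [-0.035,0.005,0.02,0],
    [0,0.005,0.038,0],
    [0,0.005,0.038,0],
    [0,0.005,0.038,0],
    [0,0.005,0.038,0],
    [0,0,0,0],
    [0,0,0,0]
  ]
}}

```text
t: 14.5
ee_pos: [521.2, 273.5, 295.1]
orientation: [-0.398, 1.461, 0.409]
ft_force: [-0.3, 0.3, -0.3]
width: 40.0
```

```bash
python3 wl.py w23.png
```

```text
t 14.5 pos [521.2 273.5 295.1] F [-0.3  0.3 -0.3] cur tool-y dir 119.8 q [ 0.5  0.2  1.7 -0.   1.1 -1.6] w 40.0
R [[0.07, -0.5, 0.87], [0.02, 0.87, 0.5], [-1.0, -0.01, 0.07]]
shift [ 0. -0. -0.] turn rad 0.048
[[318.3  76.8]
 [318.1  77.2]
 [357.   -2.1]]
```

View pics/w23.png

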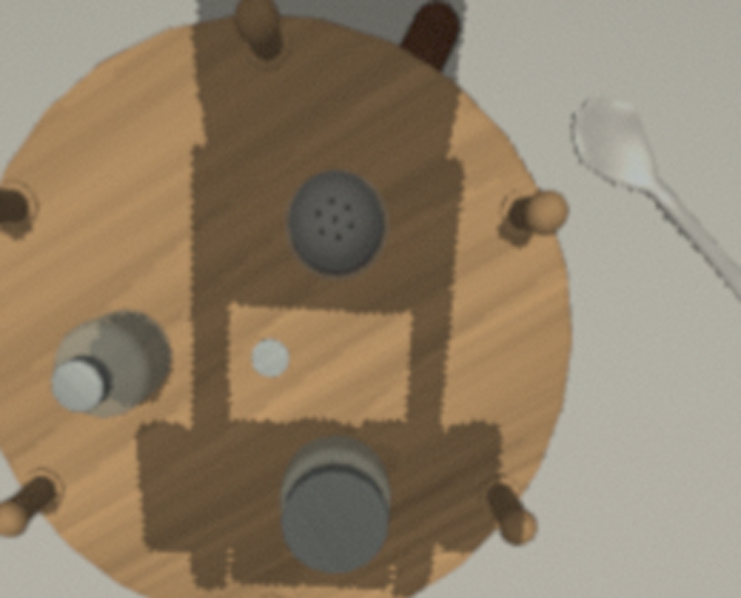

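```bash
python3 - <<'E'
from h import *
import pickle
np.set_printoptions(precision=1,suppress=True)
c=pickle.load(open("pics/wc.pkl","rb"))
f=lambda p,z: w("wrist",crop(p,200,0,2.85),z,c)[:,:2]
k=f([(270,357)],33)[0]; print("knob",k)
P={"pep z118":f([(335,219)],118)[0],"pep z100":f([(337,222)],100)[0],"pep z60":f([(337,222)],60)[0],"tip":f([(439,3)],11)[0],"mid":f([(425,35)],11)[0]}
for n,p in P.items():
  print(n,p,(np.hypot(*(p-k)).round(1),(np.degrees(np.arctan2(*(p-k)[::-1]))%360).round(1)))
T=f([(258,18),(547,212),(518,526)],80); d=T-k; print(np.hypot(*d.T),np.degrees(np.arctan2(d[:,1],d[:,0]))%360)
E
```

```text
knob [512.8 234.5]
pep z118 [445. 231.] (np.float64(67.9), np.float64(182.9))
pep z100 [445.6 232.1] (np.float64(67.2), np.float64(182.0))
pep z60 [445.9 232.1] (np.float64(67.0), np.float64(182.0))
tip [347.6 226.2] (np.float64(165.4), np.float64(182.9))
mid [360.9 227.3] (np.float64(152.1), np.float64(182.7))
[129.7 129.9 130.2] [208.9 148.7  88.8]
```

The overhead wrist view puts the shaker at 182.2° and the pointer at 182.8°, so they are in line. Now I'll move clear and do the last check.

Call:
{"name": "arm_command", "arguments": {
  "deltas": [
    [0,0.04,-0.02,0],
    [0,0.04,-0.025,0],
    [0,0.04,-0.025,0],
    [0,0.04,-0.025,0],
    [0,0.04,-0.025,0],
    [0,0,0,0],
    [0,0,0,0]
  ]
}}

```text
t: 15.25
ee_pos: [305.9, 383.5, 280.5]
orientation: [-0.397, 1.466, 0.404]
ft_force: [-0.0, -0.2, -0.1]
width: 40.1
```

```bash
python3 -c "
from meas import *
go(300,400,290,117.3)
im=ctrl.get_image('top'); cv2.imwrite('pics/topf.png',im[:,:,::-1])
cv2.imwrite('pics/topfc.png',cv2.resize(im[145:275,205:335,::-1],None,fx=4.6,fy=4.6,interpolation=cv2.INTER_CUBIC))"
```

```text
t 15.25 pos [305.9 383.5 280.5] F [-0.  -0.2 -0.1] cur tool-y dir 119.5 q [ 0.9   0.11  1.89 -0.04  1.09 -1.17] w 40.1
R [[0.06, -0.49, 0.87], [0.02, 0.87, 0.49], [-1.0, -0.01, 0.07]]
shift [-0.0095  0.0171  0.0036] turn rad 0.039
```

View pics/topf.png

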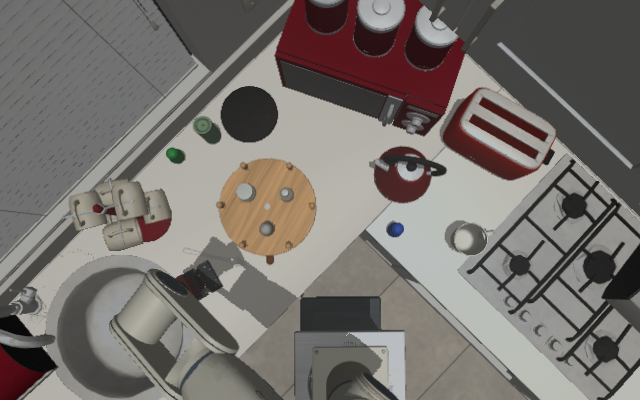

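View pics/topfc.png

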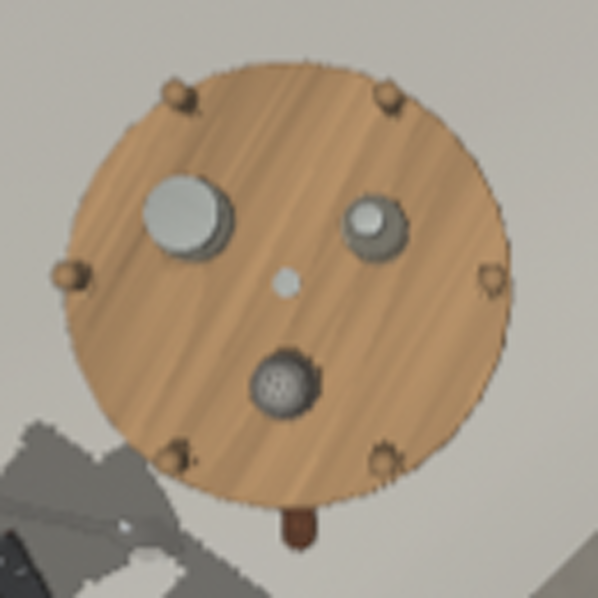

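The full view shows the turntable at rest and the bystanders in place. The shaker body, centred near (288,385), lies on the line from the knob (286,283) to the pointer tip (299,549), which passes x ≈ 291 at that row. The arm is clear, so I'm handing in.

```bash
python3 -c "
from workcell import ctrl
print(ctrl.close_job())"
```

```text
the job is handed in; nothing more can be done
None
```

The pepper shaker now stands at the front, in line with the pointer. The turntable is at rest, and the arm is clear of everything. I handed the job in at about 15 s.

I placed the half-open fingers loosely either side of one peg and pushed it sideways with one finger, about 68° counter-clockwise. I then nudged it about 2.7° more. Nothing was pinched or lifted.

**Last checks:**
- **Alignment:** the overhead wrist view put the shaker at 182.2° and the pointer at 182.8°, so it is about half a degree off. In the final top picture the shaker lies on the axis-to-pointer line to within about 3 enlarged pixels.
- **Other items:** I saw no contact with the jar, bottle or shaker, and they kept their places on the board. The kettle, mug, spoon and the blue and green look-alikes appeared unmoved.
- **Forces:** wrist force readings stayed near 1–2 N.

**What disagreed:**
- **Camera bearings:** before the final nudge the top camera gave the shaker about 2.5° further round than the wrist view. I trusted the wrist view, taken almost straight above. By the top camera's reading the shaker could be 2–3° past the pointer.
- **Fingertip height:** the fingertips looked about 25–30 mm higher than the stated 25 mm nose length gave, so I set the finger depth from the pictures.

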